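# Push a mould half home and clamp it: snug plus a quarter turn

### The job

Push the metal mould half along the bench, under the clamp bridge, until its far end sits flush and square against the fence. Then turn the round black knob clockwise until you feel the clamp foot bite on the mould, stop there and let go of the knob, take a fresh grip and add one more quarter turn. Leave the mould clamped against the fence and everything else on the bench where it is.

Things in the scene. Friction and masses are not known exactly. Their poses are not given: they have to be found in the camera images.
- fixture: Steel fence bolted to the bench: a bar 234 mm wide (y), 18 mm thick, 30 mm high. Origin at the middle of its near face, at bench level; x points level, through the fence and away from the robot, y left along the fence, z up. Two post sockets (25 mm wide, 36 mm high) at x = -45, y = +-104 mm, on feet 10 mm high that lie 91 to 117 mm from the centre line, from the fence to x = -68 mm. Fixed.
- bridge: Grey clamp bridge over the bench, fixed: beam 240 mm along y, 34 mm along x, underside 60 mm and top 78 mm over the bench, on two 16 mm posts in the fence's sockets. Same frame as the fence. The clamp screw goes down through the beam's middle at x = -45 mm, y = 0.
- knob_grip (a point): Middle (half height, on the vertical axis) of the round black fluted knob on the clamp screw: 60 mm wide, 26 mm high, 118 to 120 mm over the bench at the start. Grip it at any yaw. Clockwise from above screws down; it sinks 8 mm a turn until it goes stiff.
- knob: The knob with its spindle. Light even drag (under 0.1 N m) until the foot bears on the mould, 1.2 to 2.5 rad clockwise from the start (it differs each time and must be felt or seen); there the torque jumps to about 0.65 N m and stays so (a hand that has stopped feels it only while it goes on creeping). It sinks no farther from there. It stays where it is left.
- collar (a joint): How far the knob has been turned past the point where it goes stiff, in rad, clockwise counted up: the angle of the small dark round thrust collar just below the knob. Reads 0 until then. A quarter turn is 1.57.
- foot: Round rubber-faced foot under the clamp screw, 32 mm wide, 12 mm high, on a swivel and slightly sprung. Origin at the centre of its underside; starts 1.1 to 2.8 mm above the height of the mould's top and sinks with the knob. It touches the mould about 0.3 rad before the knob goes stiff, and then presses with some 8 N.
- mould: Plain aluminium mould half, a flat block 150 x 90 x 32 mm, 0.7 to 1 kg, with two round cavities (34 mm wide, 18 mm deep) in the top of its near half. Origin at the centre of its underside; x along its length towards the end that goes to the fence, y left, z up. Starts on the bench 25 to 65 mm short of the fence and up to 0.17 rad askew; slides when its near end is pushed.
- front_left (a point): Middle height of the mould's far left upright edge, at (75, 45, 16) mm in the mould's frame.
- front_right (a point): Middle height of the mould's far right upright edge, at (75, -45, 16) mm in the mould's frame.
- swab_pot: Bystander: off-white pot of cotton swabs, 58 mm wide, 84 mm high, origin under its centre; left of the clamp.
- parts_box: Bystander: small lidded blue and black box, 74 x 110 x 33 mm, origin under its centre; to the right of the mould.
- spare_sample: Bystander: small copper-coloured round metal sample, 30 mm wide, 22 mm high, origin under its centre; to the right of the clamp.
- screwdriver: Bystander: screwdriver with a red handle, 165 mm long, lying at the right; origin under its centre.
- stand_brush: Bystander: brush with a wooden handle, 132 mm long, lying at the right; origin under its centre.
- mouse: Bystander: black computer mouse, 104 x 58 x 40 mm, at the right; origin under its centre.

How it is judged:
By the outcome, as a careful person would: the job done as asked, in the order asked, and still so for the second after the job is handed in, with the robot touching nothing.
It also fails if it takes over 72 s, if anything falls off the work surface, if the arm or the gripper's body presses on something with over 40 N, if the wrist force passes 120 N, or if a joint passes its speed limit or range.

### The arm

A 7-joint arm with a two-finger parallel gripper is mounted at the origin on a cart in front of the work surface, level with it; the furniture and walls round the work are solid. World frame = base frame: x ahead of the robot, y to its left, z up, the work surface at z = 0. Lengths are in m, angles in rad, forces in N, time in s.
With the tool pointing down it reaches from about 0.425 to 1.025 m from the base axis. Payload 9.4 kg.
Tool frame: the origin (TCP) lies midway between the tips of the shut fingers; the grasp point (between the pads) lies 19 mm behind it; x points along the fingers, y is the direction in which the jaws open and shut, and the axes are right-handed (so a half turn about x gives the same grasp; the last joint's range is limited). The gripper opens to 85 mm and grips with 20 to 120 N. Pads are 22 mm wide; open, the fingers measure 114 mm over their backs; the gripper's body (76 mm by 85 mm) begins 54 mm behind the grasp point. The pads swing forward as they close: fully open they stand 13 mm farther back than shut.
Start: joints at [1.258, 0.599, -0.003, 1.599, 0.002, 0.943, -0.08], TCP at [0.169, -0.705, 0.231] pointing down, gripper open.
Joint ranges: [-2.57, 2.57], [-0.35, 1.97], [-1.29, 1.29], [0.11, 2.56], [-1.05, 4.19], [0.11, 1.86], [-2.63, 2.63]. Speed limits (rad/s): [2.22, 2.22, 3.01, 3.01, 3.14, 3.14, 3.14].

### API

Orientations are given as a rotation vector (axis times angle).
In Python, from rig import get_state, optics, order gives the robot as it stands.
- The arm moves only by the tool jog_arm, never from a script. Its argument "steps" is a list of rows, each an object with "linear": the shift along the tool's x, y, z in cm, a list of three; "rotation": the turn, a rotation vector about the tool's x, y, z in rad, a list of three. In form: [{"linear": [dx, dy, dz], "rotation": [wx, wy, wz]}, ...]. A call has 1 to 8 rows; each row shifts and turns the commanded pose from where the row before left it, along the tool's axes as they then stand; what a row does not reach is not made up. A row lasts 1/10 s, in which the tool goes at most 50 mm and 8.59 degrees, less where a joint would pass 70% of its speed; a pose out of reach is approached as far as the arm can. A call is refused whole if a number of a shift passes 5 or a number of a turn 0.15, either way. A call with a gripper value outside its range is refused whole. "claw" is the closure, from 0 (fully open) to 1 (shut), set as the call begins (left out, the last holds). The fingers move at their own pace and stop on an object; the grip force is fixed at half the most. Time passes only in rows, so rows that do not move let the fingers close. It gives the time, the measured TCP pose, the force and the opening at its end, in the units of the state.
- get_state(): the state, without advancing time (a new reading comes with each control period).
- optics.camera(name): name is "scene" or "top"; returns a dict with "pixels" (384x512x3 uint8, blue, green, red), "mtx" (3x3 intrinsics, pixels), "view" (4x4, takes a point from world to camera coordinates). Camera axes: x right, y down, z forward; pixel columns grow to the right and rows downward; lengths in m; the calibration is good to about 2 mm. A picture is of the moment at which its call begins. There is no depth.
- order.sign_off(): hands the job in, once; it reports no verdict.
The state is a dict: "time": time; "q": joint angles; "qd": joint speeds; "joint_efforts": joint torques, N m; "tcp_pos": TCP position; "eef_rot": TCP orientation; "ft_force": force on the tool from outside, world axes, zero at the start; "torque": the same for the moment, N m; "grip_width": opening from 0.0 (shut) to 1.0 (fully open).
Only numpy, scipy, OpenCV 4.12 (cv2) and the standard library are available. Lean on these libraries where they do the work, as an engineer would, in place of code of your own. Each camera call takes 0.05 s, during which the arm holds its last target.

## Working session

There is one attempt and no reset: what is moved stays moved. The work goes in short steps, Python scripts to look and compute and a tool call to move; the robot and the scene stay as the last step left them, time stands still between calls to the robot, and variables do not carry over. Pictures are saved under pics/ and viewed, and the job is handed in when it is done.

Besides the shell and the picture viewer there is one more tool, called after "Request:" as name(argument=value, ...) on one line, values as JSON. jog_arm: Moves the arm, as the interface text tells. Its arguments: {"type":"object","properties":{"steps":{"type":"array","items":{"type":"object","properties":{"linear":{"type":"array","items":{"type":"number"}},"rotation":{"type":"array","items":{"type":"number"}}}}},"claw":{"type":"number"}},"required":["steps"]}

```bash
ls; mkdir -p pics; python3 - <<'E'
from rig import get_state, optics, order
import cv2,numpy as np
print(get_state())
for n in("scene","top"):
    c=optics.camera(n); cv2.imwrite(f"pics/{n}0.png",c["pixels"]); np.savez(f"{n}_cal.npz",mtx=c["mtx"],view=c["view"]); print(n,c["mtx"].tolist(),c["view"].tolist())
E
```

```text
pics
{'time': 0.0, 'q': array([ 1.25831997,  0.60016341, -0.00254418,  1.60013002,  0.00184284,
        0.94291153, -0.07977897]), 'qd': array([-1.86351999e-03, -3.45869784e-04, -6.51997998e-04, -1.26298338e-03,
       -1.32045895e-03, -6.33951981e-05,  2.00725765e-03]), 'joint_efforts': array([-6.92827052e-04, -7.76468110e+01,  1.56472921e+00, -2.58018011e+01,
        1.23162786e-02,  8.92375741e-03, -2.83782521e-05]), 'tcp_pos': array([ 0.16921994, -0.70448424,  0.23038925]), 'eef_rot': array([ 2.09659031,  0.25012868, -2.09736732]), 'ft_force': array([ 0.26507365,  0.50220128, -0.39676437]), 'torque': array([-0.02484425,  0.02459334, -0.01252575]), 'grip_width': 0.9952264197369307}
scene [[405.56313543180966, 0.0, 251.99672913140532], [0.0, 405.56313543180966, 186.67873324329977], [0.0, 0.0, 1.0]] [[0.8049328297357021, -0.5932200667255407, 0.01315644510572611, -0.486686702464962], [-0.36965597222798696, -0.5186791319787888, -0.770925690482495, 0.2988350177980656], [0.46415256307582403, 0.6156800390494035, -0.6367892019391251, 0.726474218207734], [0.0, 0.0, 0.0, 1.0]]
top [[448.48974490301373, 0.0, 256.5227033284699], [0.0, 448.48974490301373, 184.80728941374107], [0.0, 0.0, 1.0]] [[0.0019896098249103976, -0.9999980188277022, 6.159070738958529e-05, 0.0055295655836194585], [-0.9847231947588178, -0.0019699427677780093, -0.1741159068823947, 0.611270514009674], [0.17411568325895188, 0.0002857729208582829, -0.9847251632699888, 1.1847114656676623], [0.0, 0.0, 0.0, 1.0]]
```

View pics/scene0.png

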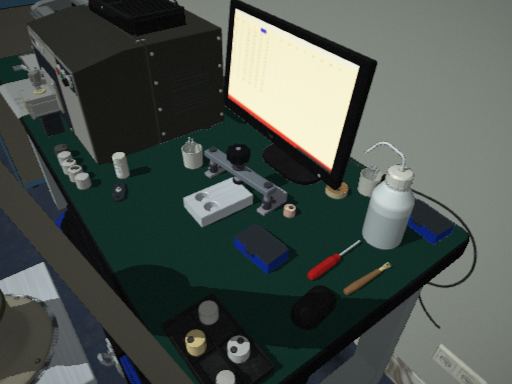

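View pics/top0.png

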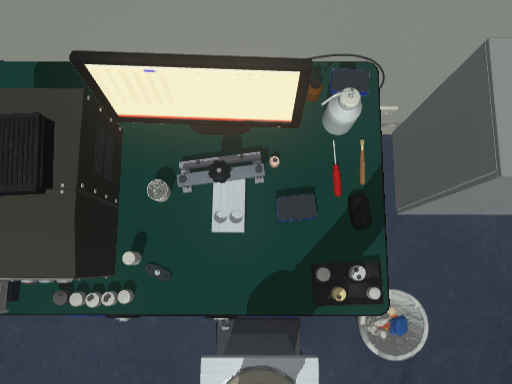

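```bash
python3 - <<'E'
import cv2
a=cv2.imread("pics/top0.png"); c=a[60:330,130:400]
cv2.imwrite("pics/top0c.png",cv2.resize(c,None,fx=2.2,fy=2.2,interpolation=cv2.INTER_CUBIC))
a=cv2.imread("pics/scene0.png"); c=a[80:320,100:400]
cv2.imwrite("pics/scene0c.png",cv2.resize(c,None,fx=2.5,fy=2.5,interpolation=cv2.INTER_CUBIC))
E
```

```text
(no output)
```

View pics/top0c.png

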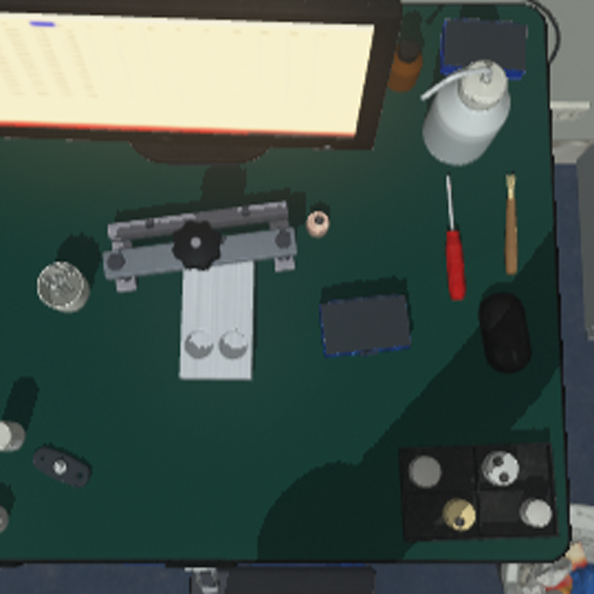

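View pics/scene0c.png

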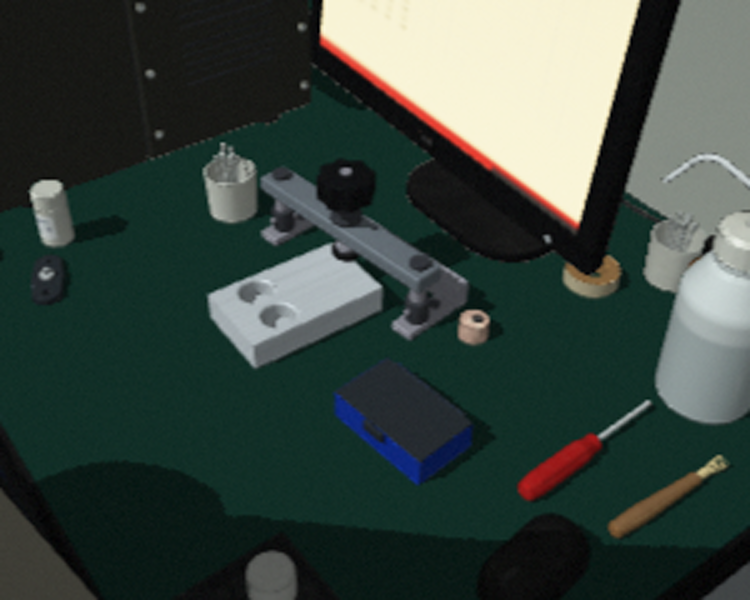

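```bash
cat > h.py <<'E'
import numpy as np,cv2
from scipy.spatial.transform import Rotation as R
def cal(n):
    d=np.load(f"{n}_cal.npz"); return d["mtx"],d["view"]
def ray(n,u,v,z):
    K,V=cal(n); Rm=V[:3,:3]; t=V[:3,3]; c=-Rm.T@t
    d=Rm.T@np.linalg.inv(K)@[u,v,1.]; return c+d*(z-c[2])/d[2]
def proj(n,p):
    K,V=cal(n); q=K@(V[:3,:3]@np.asarray(p,float)+V[:3,3]); return q[:2]/q[2]
def crop(img,out,u0,v0,u1,v1,f):
    c=cv2.resize(img[v0:v1,u0:u1],None,fx=f,fy=f,interpolation=cv2.INTER_CUBIC)
    for u in range((u0+9)//10*10,u1,10):
        cv2.line(c,(int((u+.5-u0)*f),0),(int((u+.5-u0)*f),6),(0,255,255),1); cv2.putText(c,str(u),(int((u+.5-u0)*f)-10,18),0,.35,(0,255,255))
    for v in range((v0+9)//10*10,v1,10):
        cv2.line(c,(0,int((v+.5-v0)*f)),(6,int((v+.5-v0)*f)),(0,255,255),1); cv2.putText(c,str(v),(8,int((v+.5-v0)*f)+4),0,.35,(0,255,255))
    cv2.imwrite(out,c)
E
python3 - <<'E'
from h import *
a=cv2.imread("pics/top0.png"); crop(a,"pics/t1.png",170,140,290,240,6)
a=cv2.imread("pics/scene0.png"); crop(a,"pics/s1.png",175,130,305,230,6)
E
```

```text
(no output)
```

View pics/t1.png

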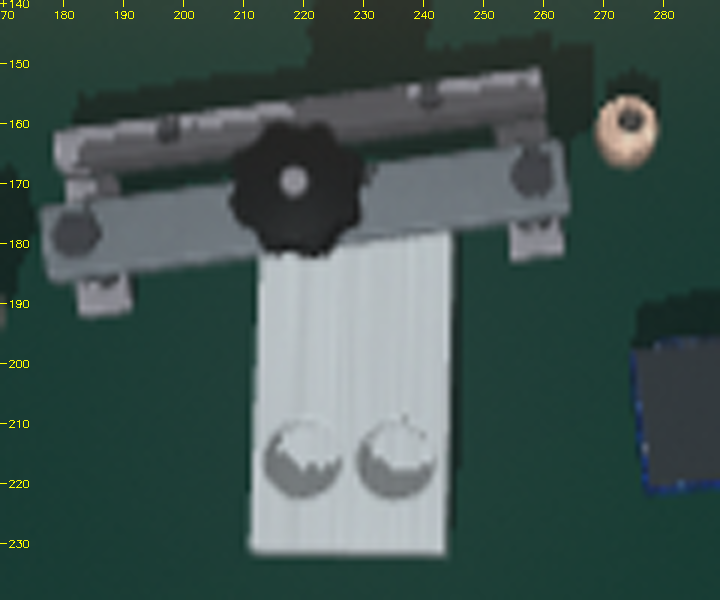

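View pics/s1.png

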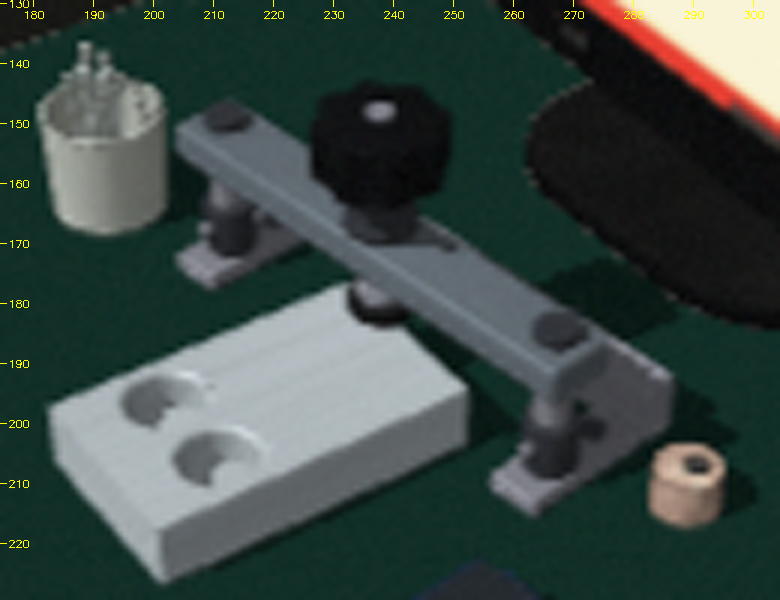

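```bash
cat > fit.py <<'E'
from h import *
from scipy.optimize import least_squares
def T(p,l): 
    c,s=np.cos(p[2]),np.sin(p[2]); return [p[0]+c*l[0]-s*l[1],p[1]+s*l[0]+c*l[1],l[2]]
def fit(obs,p0):
    f=lambda p:np.concatenate([proj(n,T(p,np.array(l)/1e3))-uv for n,l,uv in obs])
    r=least_squares(f,p0,loss='soft_l1',f_scale=.7); return r.x,f(r.x).reshape(-1,2).round(1)
E
cat > m0.py <<'E'
from fit import *
obs=[("top",(-45,104,80),(182,178)),("top",(-45,-104,80),(258.5,168.5)),("top",(-45,0,132),(218.3,169.5)),
("top",(18,-117,30),(259.7,151)),("top",(18,117,30),(179,161.5)),
("scene",(-45,104,80),(212.5,149)),("scene",(-45,-104,80),(268,184.5)),("scene",(-45,0,132),(237.5,148))]
F,r=fit(obs,[.6,.1,0]); print("fence",F,r.tolist())
obs=[("top",(-75,45,32),(211.5,231.3)),("top",(-75,-45,32),(243.5,231.3)),("scene",(-75,45,32),(183,198)),("scene",(-75,-45,32),(201.5,218)),("scene",(75,-45,32),(252,195)),("scene",(-75,-45,0),(201.5,226.3)),("scene",(75,-45,0),(252,205))]
M,r=fit(obs,[.55,.1,0]); print("mould",M,r.tolist())
if __name__=="__main__":
    print("top edges", ray("top",244.7,180,.032),ray("top",213,182,.032))
    c,s=np.cos(F[2]),np.sin(F[2])
    for l in [(75,45),(75,-45),(-75,45),(-75,-45)]:
        w=np.array(T(M,(l[0]/1e3,l[1]/1e3,0)))[:2]-F[:2]; print(l,"in fence",(c*w[0]+s*w[1]).round(4),(-s*w[0]+c*w[1]).round(4))
    print("knob",T(F,(-.045,0,.119)))
    for n,uv,z in [("swab",(158,190),0.084),("box1",(276,197),.033),("box2",(316,218),.033)]: print(n,ray("top",*uv,z))
    K,V=cal("top");print("monitor edge z?",[ray("top",219,124,z).round(3).tolist() for z in (.1,.2,.3)])
E
python3 m0.py
```

```text
fence [0.68215544 0.11122401 0.13186879] [[0.1, 0.4], [-0.3, 0.1], [0.3, 0.0], [0.1, -0.7], [-0.8, -0.8], [-0.2, 0.0], [-0.6, 0.2], [0.7, 1.0]]
mould [ 0.55967512  0.0845844  -0.01811757] [[-0.1, -0.3], [0.5, 0.3], [-0.4, -0.6], [-0.9, 0.1], [0.5, -0.4], [0.0, 1.4], [0.3, -1.0]]
top edges [0.62875987 0.04006852 0.032     ] [0.62285697 0.12920862 0.032     ]
(75, 45) in fence -0.044 0.023
(75, -45) in fence -0.0575 -0.066
(-75, 45) in fence -0.1924 0.0454
(-75, -45) in fence -0.2058 -0.0436
knob [np.float64(0.6375461350258355), np.float64(0.10530709881547128), 0.119]
swab [0.59118974 0.27142347 0.084     ]
box1 [ 0.58041426 -0.04774112  0.033     ]
box2 [ 0.5218118  -0.15827669  0.033     ]
monitor edge z? [[0.771, 0.109, 0.1], [0.739, 0.1, 0.2], [0.707, 0.092, 0.3]]
```

```bash
cat >> h.py <<'E'
def st(pr=True):
    from rig import get_state
    s=get_state(); M=R.from_rotvec(s["eef_rot"]).as_matrix()
    if pr: print("t",round(s["time"],2),"tcp",s["tcp_pos"].round(4),"q",s["q"].round(3),"F",s["ft_force"].round(2),"T",s["torque"].round(3),"g",round(s["grip_width"],3)); print("toolY yaw",np.arctan2(M[1,1],M[0,1]).round(4),"tilt",M[:,0].round(4))
    return s,M
E
python3 - <<'E'
from h import *
s,M=st(); print(M.round(3))
# monitor lower right corner triangulate
A=[]
from scipy.optimize import least_squares
for a,b in [((300,126),(345,182)),]:
    r=least_squares(lambda p:np.r_[proj("top",p)-a,proj("scene",p)-b],[.7,-.1,.2]);print(r.x,r.fun)
E
```

```text
t 0.1 tcp [ 0.1693 -0.7045  0.2305] q [ 1.258  0.6   -0.003  1.6    0.002  0.943 -0.08 ] F [-0.26  0.46  0.14] T [ 0.02  -0.013 -0.063] g 1.004
toolY yaw -1.3349 tilt [-5.0e-04  1.4e-03 -1.0e+00]
[[-0.     0.234 -0.972]
 [ 0.001 -0.972 -0.234]
 [-1.    -0.001  0.   ]]
[ 0.77366816 -0.11808516  0.10773696] [ 2.78779606 -3.7015911  -3.86801823  0.8282931 ]
```

```bash
cat >> h.py <<'E'
import json
def plan(target,dyaw=0,n=None,s=None,rates=(4.5,.14),level=True):
    """rows of equal world shift & yaw step; prints rounded; returns predicted"""
    if s is None: s,M=st()
    M=R.from_rotvec(s["eef_rot"]).as_matrix(); d=(np.array(target)-s["tcp_pos"])*100
    if n is None: n=int(max(np.ceil(np.abs(d).max()/rates[0]),np.ceil(np.linalg.norm(d)/4.9),np.ceil(abs(dyaw)/rates[1]),1))
    w=round(-dyaw/n,3); done=np.zeros(3); rows=[]
    Mi=M.copy()
    for i in range(n):
        l=(Mi.T@(d*(i+1)/n-done)).round(2); done=done+Mi@l; rows.append((l.tolist(),w)); Mi=Mi@R.from_rotvec([w,0,0]).as_matrix()
    for i,r in enumerate(rows): print(i,r[0],r[1])
    print("end",(s["tcp_pos"]+done/100).round(4),"yaw",np.arctan2(Mi[1,1],Mi[0,1]).round(3))
E
python3 - <<'E'
from h import *
plan([.38,-.40,.22])
E
```

```text
t 0.1 tcp [ 0.1693 -0.7045  0.2305] q [ 1.258  0.6   -0.003  1.6    0.002  0.943 -0.08 ] F [-0.26  0.46  0.14] T [ 0.02  -0.013 -0.063] g 1.004
toolY yaw -1.3349 tilt [-5.0e-04  1.4e-03 -1.0e+00]
0 [0.14, -3.09, -3.45] 0.0
1 [0.13, -3.08, -3.45] 0.0
2 [0.14, -3.09, -3.45] 0.0
3 [0.13, -3.08, -3.45] 0.0
4 [0.14, -3.09, -3.46] 0.0
5 [0.13, -3.08, -3.45] 0.0
6 [0.14, -3.09, -3.45] 0.0
7 [0.13, -3.08, -3.45] 0.0
end [ 0.38 -0.4   0.22] yaw -1.335
```

Request:
jog_arm(steps=[{"linear": [0.1,-3.1,-3.4],"rotation": [0,0,0]},{"linear": [0.1,-3.1,-3.4],"rotation": [0,0,0]},{"linear": [0.1,-3.1,-3.4],"rotation": [0,0,0]},{"linear": [0.1,-3.1,-3.4],"rotation": [0,0,0]},{"linear": [0.1,-3.1,-3.4],"rotation": [0,0,0]},{"linear": [0.1,-3.1,-3.4],"rotation": [0,0,0]},{"linear": [0.1,-3.1,-3.4],"rotation": [0,0,0]},{"linear": [0.1,-3.1,-3.4],"rotation": [0,0,0]}], claw=0.47)

```text
time: 0.9
tcp_pos: [0.3766, -0.3985, 0.2231]
eef_rot: [2.096, 0.248, -2.097]
ft_force: [-0.1, -0.5, 0.1]
grip_width: 0.531
```

```bash
python3 - <<'E'
from h import *
s,M=st()
# push start pose
F=[0.68215544,0.11122401,0.13186879]
import fit
tgt=fit.T(F,(-.245,-.006,.13)); print(tgt)
plan(tgt,1.7027-np.arctan2(M[1,1],M[0,1]),s=s)
E
```

```text
t 0.9 tcp [ 0.3766 -0.3985  0.2231] q [ 0.731  0.399 -0.028  2.013  0.016  0.73  -0.643] F [-0.07 -0.5   0.12] T [-0.051 -0.036  0.016] g 0.531
toolY yaw -1.3351 tilt [-2.e-04  2.e-04 -1.e+00]
[np.float64(0.44007147528047774), np.float64(0.07306180322841598), 0.13]
0 [0.42, -2.02, -0.78] -0.138
1 [0.43, -1.89, -1.05] -0.138
2 [0.42, -1.72, -1.3] -0.138
3 [0.42, -1.54, -1.53] -0.138
4 [0.43, -1.3, -1.72] -0.138
5 [0.42, -1.06, -1.89] -0.138
6 [0.42, -0.79, -2.01] -0.138
7 [0.43, -0.5, -2.11] -0.138
8 [0.42, -0.21, -2.15] -0.138
9 [0.43, 0.09, -2.16] -0.138
10 [0.42, 0.38, -2.13] -0.138
11 [0.42, 0.67, -2.05] -0.138
12 [0.43, 0.95, -1.95] -0.138
13 [0.42, 1.21, -1.79] -0.138
14 [0.42, 1.45, -1.61] -0.138
15 [0.43, 1.65, -1.4] -0.138
16 [0.42, 1.83, -1.15] -0.138
17 [0.42, 1.97, -0.9] -0.138
18 [0.43, 2.07, -0.61] -0.138
19 [0.42, 2.14, -0.33] -0.138
20 [0.42, 2.16, -0.02] -0.138
21 [0.43, 2.15, 0.27] -0.138
end [0.4401 0.0731 0.13  ] yaw 1.701
```

Request:
jog_arm(steps=[{"linear": [0.4,-2.0,-0.8],"rotation": [-0.14,0,0]},{"linear": [0.4,-1.9,-1.0],"rotation": [-0.14,0,0]},{"linear": [0.4,-1.7,-1.3],"rotation": [-0.14,0,0]},{"linear": [0.4,-1.5,-1.5],"rotation": [-0.14,0,0]},{"linear": [0.4,-1.3,-1.7],"rotation": [-0.14,0,0]},{"linear": [0.4,-1.1,-1.9],"rotation": [-0.14,0,0]},{"linear": [0.4,-0.8,-2.0],"rotation": [-0.14,0,0]},{"linear": [0.4,-0.5,-2.1],"rotation": [-0.14,0,0]}])

```text
time: 1.7
tcp_pos: [0.397, -0.2286, 0.191]
eef_rot: [1.362, 1.103, -1.362]
ft_force: [0.4, 0.3, -0.3]
grip_width: 0.531
```

Request:
jog_arm(steps=[{"linear": [0.4,-0.2,-2.1],"rotation": [-0.14,0,0]},{"linear": [0.4,0.1,-2.2],"rotation": [-0.14,0,0]},{"linear": [0.4,0.4,-2.1],"rotation": [-0.14,0,0]},{"linear": [0.4,0.7,-2.0],"rotation": [-0.14,0,0]},{"linear": [0.4,1.0,-1.9],"rotation": [-0.14,0,0]},{"linear": [0.4,1.2,-1.8],"rotation": [-0.14,0,0]},{"linear": [0.4,1.5,-1.6],"rotation": [-0.14,0,0]},{"linear": [0.4,1.7,-1.4],"rotation": [-0.14,0,0]}])

```text
time: 2.5
tcp_pos: [0.4182, -0.0573, 0.1591]
eef_rot: [0.517, 1.508, -0.517]
ft_force: [0.2, 0.2, -0.1]
grip_width: 0.53
```

```bash
python3 - <<'E'
from h import *
s,M=st()
F=[0.68215544,0.11122401,0.13186879]
import fit
tgt=fit.T(F,(-.245,-.006,.10))
plan(tgt,1.7027-np.arctan2(M[1,1],M[0,1]),s=s)
E
```

```text
t 2.5 tcp [ 0.4182 -0.0573  0.1591] q [ 0.474  0.424 -0.627  2.313  0.496  0.533  0.364] F [ 0.23  0.16 -0.07] T [ 0.003 -0.059  0.028] g 0.53
toolY yaw 0.9105 tilt [-1.e-04  0.e+00 -1.e+00]
0 [0.98, 1.94, -1.04] -0.132
1 [0.99, 2.06, -0.79] -0.132
2 [0.98, 2.14, -0.5] -0.132
3 [0.99, 2.19, -0.21] -0.132
4 [0.98, 2.21, 0.07] -0.132
5 [0.99, 2.17, 0.36] -0.132
end [0.44   0.0731 0.1   ] yaw 1.702
```

Request:
jog_arm(steps=[{"linear": [1.0,1.9,-1.0],"rotation": [-0.132,0,0]},{"linear": [1.0,2.1,-0.8],"rotation": [-0.132,0,0]},{"linear": [1.0,2.1,-0.5],"rotation": [-0.132,0,0]},{"linear": [1.0,2.2,-0.2],"rotation": [-0.132,0,0]},{"linear": [1.0,2.2,0.1],"rotation": [-0.132,0,0]},{"linear": [1.0,2.2,0.4],"rotation": [-0.132,0,0]}])

```text
time: 3.1
tcp_pos: [0.4416, 0.0727, 0.0987]
eef_rot: [-0.103, 1.569, 0.103]
ft_force: [0.4, 0.6, -0.6]
grip_width: 0.527
```

```bash
python3 - <<'E'
from h import *
s,M=st()
F=[0.68215544,0.11122401,0.13186879]
import fit
tgt=fit.T(F,(-.245,-.006,.008))
plan(tgt,1.7027-np.arctan2(M[1,1],M[0,1]),s=s)
from rig import optics
crop(optics.camera("top")["pixels"],"pics/t2.png",170,140,290,250,6)
crop(optics.camera("scene")["pixels"],"pics/s2.png",155,110,305,230,5)
E
```

```text
t 3.1 tcp [0.4416 0.0727 0.0987] q [ 0.2    0.589 -0.693  2.307  0.821  0.506  0.543] F [ 0.37  0.64 -0.56] T [-0.003 -0.037 -0.009] g 0.527
toolY yaw 1.7022 tilt [-3.e-04 -1.e-04 -1.e+00]
0 [3.02, 0.02, -0.05] -0.0
1 [3.03, 0.02, -0.05] -0.0
2 [3.02, 0.02, -0.05] -0.0
end [0.4401 0.0731 0.008 ] yaw 1.702
```

View pics/t2.png

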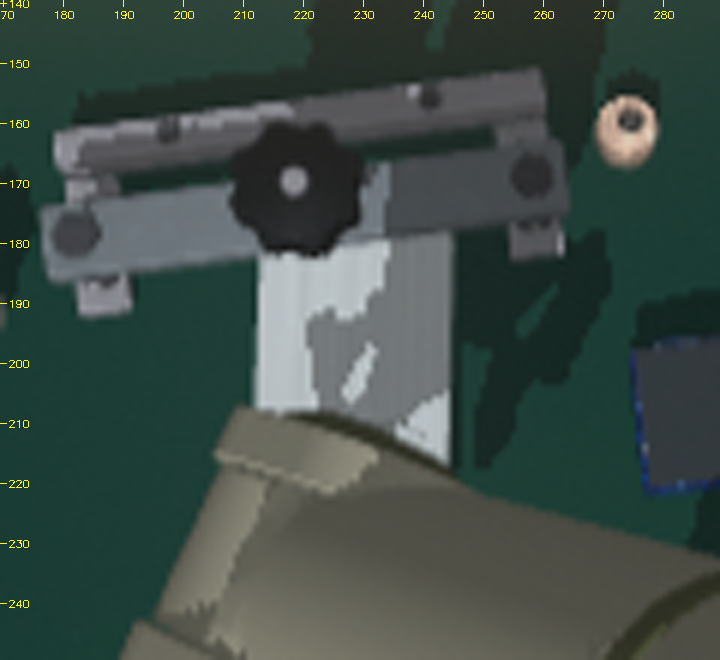

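View pics/s2.png

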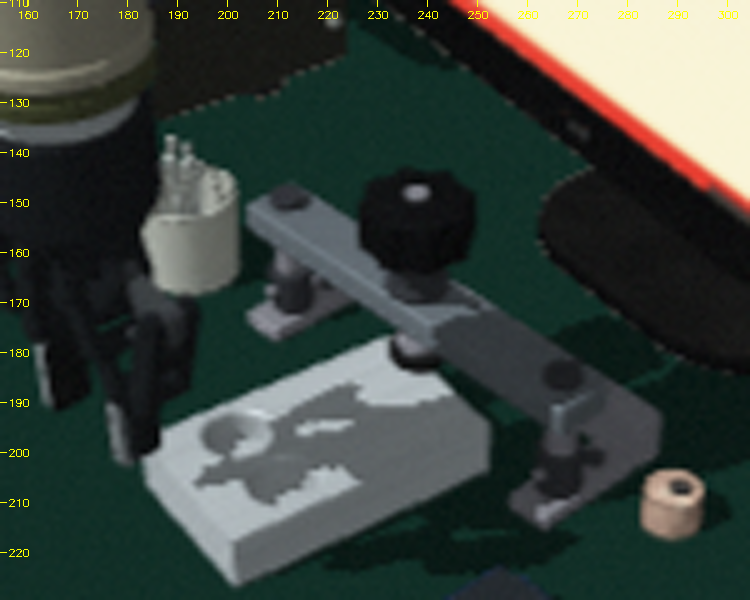

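Request:
jog_arm(steps=[{"linear": [3.0,0,0]},{"linear": [3.0,0,-0.1]},{"linear": [2.5,0,0]},{"linear": [0.5,0,0]},{"linear": [0,0,0]}])

```text
validation failed for argument at $.st...
```

```bash
python3 - <<'E'
from h import *
s,M=st()
from rig import optics
crop(optics.camera("scene")["pixels"],"pics/s3.png",155,110,305,230,5)
F=[0.68215544,0.11122401,0.13186879]
import fit
plan(fit.T(F,(-.225,-.006,.008)),0,s=s,n=1)
E
```

```text
t 3.2 tcp [0.442  0.0749 0.0984] q [ 0.198  0.59  -0.695  2.305  0.821  0.505  0.543] F [-0.08 -0.6   0.4 ] T [-0.062  0.    -0.018] g 0.531
toolY yaw 1.704 tilt [-6.0e-04  2.4e-03 -1.0e+00]
0 [9.04, -0.18, 1.79] 0.0
end [0.4599 0.0757 0.008 ] yaw 1.704
```

View pics/s3.png

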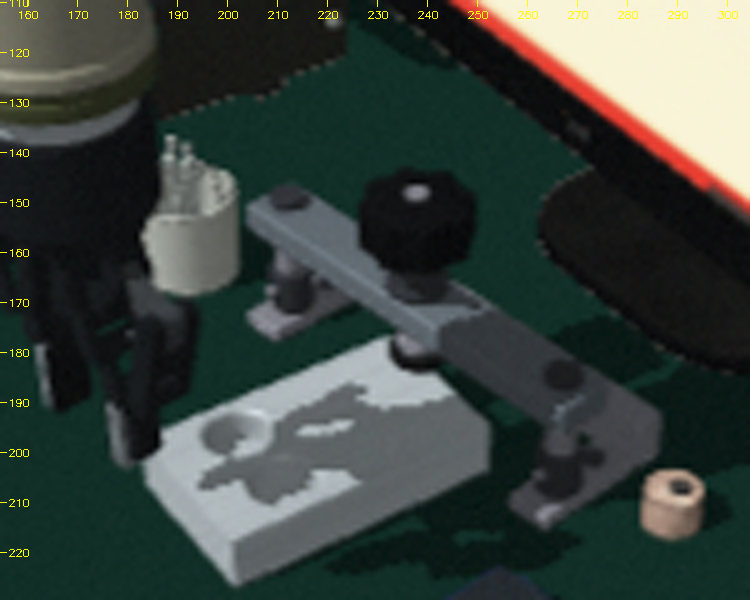

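Request:
jog_arm(steps=[{"linear": [3.0,0,0],"rotation": [0,0,0]},{"linear": [3.0,0,0],"rotation": [0,0,0]},{"linear": [2.5,0,0],"rotation": [0,0,0]},{"linear": [0.5,0,0],"rotation": [0,0,0]},{"linear": [0,0,0],"rotation": [0,0,0]}])

```text
time: 3.75
tcp_pos: [0.4411, 0.071, 0.0087]
eef_rot: [-0.099, 1.57, 0.097]
ft_force: [0.4, 0.3, -0.2]
grip_width: 0.531
```

```bash
python3 - <<'E'
from h import *
s,M=st()
from rig import optics
crop(optics.camera("scene")["pixels"],"pics/s4.png",155,110,305,230,5)
F=[0.68215544,0.11122401,0.13186879]
import fit
plan(fit.T(F,(-.225,-.006,.008)),0,s=s,n=1)
E
```

```text
t 3.75 tcp [0.4411 0.071  0.0087] q [-0.021  0.723 -0.385  2.364  1.223  0.269  0.168] F [ 0.4   0.29 -0.19] T [-0.044  0.023 -0.018] g 0.531
toolY yaw 1.6953 tilt [-0.0015 -0.0015 -1.    ]
0 [0.06, 0.23, 1.93] 0.0
end [0.4599 0.0757 0.008 ] yaw 1.695
```

View pics/s4.png

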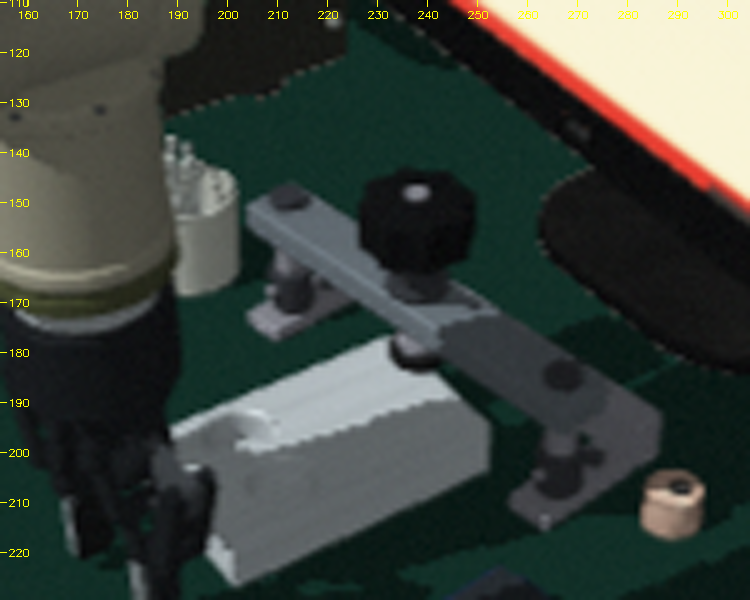

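Request:
jog_arm(steps=[{"linear": [0,0.2,1.0],"rotation": [-0.007,0,0]},{"linear": [0,0,1.0],"rotation": [0,0,0]},{"linear": [0,0,0.5],"rotation": [0,0,0]},{"linear": [0,0,0.5],"rotation": [0,0,0]},{"linear": [0,0,0.5],"rotation": [0,0,0]},{"linear": [0,0,0.5],"rotation": [0,0,0]},{"linear": [0,0,0.5],"rotation": [0,0,0]}])

```text
time: 4.5
tcp_pos: [0.4828, 0.0773, 0.0094]
eef_rot: [-0.106, 1.573, 0.1]
ft_force: [-9.7, -3.4, 7.5]
grip_width: 0.531
```

```bash
cat >> h.py <<'E'
F=[0.68215544,0.11122401,0.13186879]
def inF(p):
    c,s=np.cos(F[2]),np.sin(F[2]); w=np.array(p)[:2]-F[:2]; return np.round([c*w[0]+s*w[1],-s*w[0]+c*w[1]],4)
E
python3 - <<'E'
from h import *
s,M=st(); print(inF(s["tcp_pos"]))
from rig import optics
crop(optics.camera("scene")["pixels"],"pics/s5.png",155,110,305,230,5)
crop(optics.camera("top")["pixels"],"pics/t5.png",170,140,290,240,5)
E
```

```text
t 4.5 tcp [0.4828 0.0773 0.0094] q [ 0.059  0.753 -0.489  2.261  1.054  0.381  0.367] F [-9.73 -3.36  7.47] T [-1.024  1.895 -0.309] g 0.531
toolY yaw 1.702 tilt [-0.0046 -0.0041 -1.    ]
[-0.2021 -0.0074]
```

View pics/s5.png

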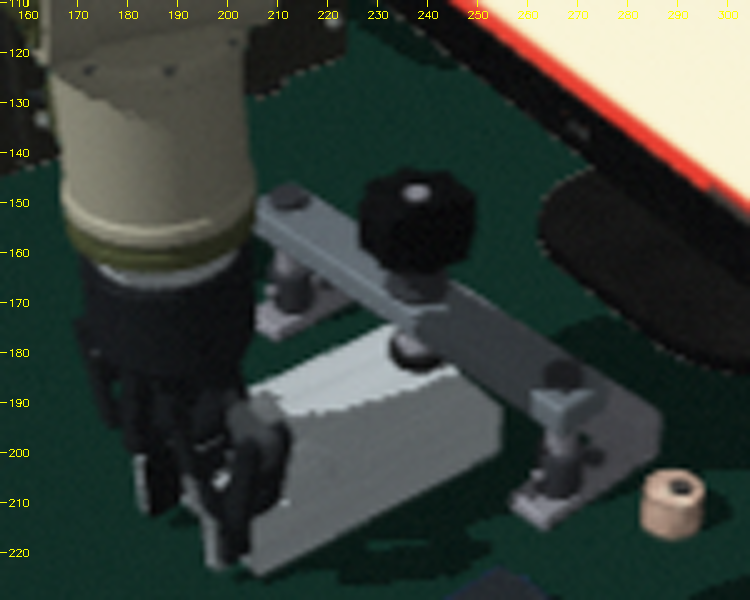

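View pics/t5.png

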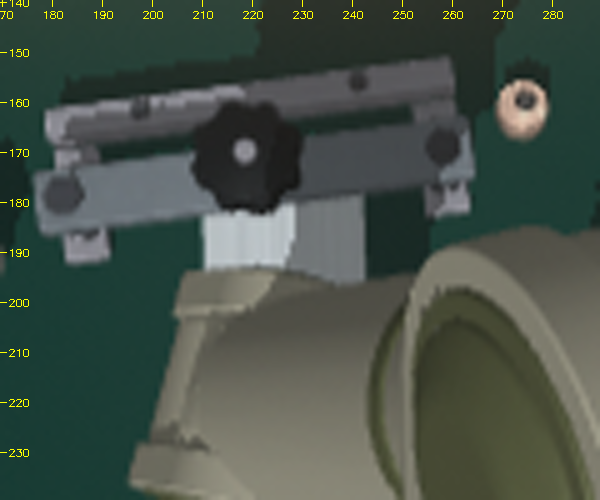

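Request:
jog_arm(steps=[{"linear": [-0.1,0,0.5],"rotation": [0,0,0]},{"linear": [0,0,0.5],"rotation": [0,0,0]},{"linear": [0,0,0.5],"rotation": [0,0,0]},{"linear": [0,0,0.4],"rotation": [0,0,0]}])

```text
time: 5.0
tcp_pos: [0.5042, 0.0814, 0.0102]
eef_rot: [-0.105, 1.57, 0.103]
ft_force: [-6.5, -1.7, 1.9]
grip_width: 0.534
```

```bash
python3 - <<'E'
from h import *
s,M=st(); print(inF(s["tcp_pos"]))
E
```

```text
t 5.0 tcp [0.5042 0.0814 0.0102] q [ 0.084  0.766 -0.523  2.213  1.008  0.423  0.427] F [-6.52 -1.67  1.88] T [-0.696  1.253 -0.19 ] g 0.534
toolY yaw 1.703 tilt [-0.0015 -0.0015 -1.    ]
[-0.1804 -0.0062]
```

Request:
jog_arm(steps=[{"linear": [0,0,0.5],"rotation": [0,0,0]},{"linear": [0,0,0.5],"rotation": [0,0,0]},{"linear": [0,0,0.2],"rotation": [0,0,0]},{"linear": [0,0,0.1],"rotation": [0,0,0]}])

```text
time: 5.4
tcp_pos: [0.5171, 0.0836, 0.0102]
eef_rot: [-0.105, 1.57, 0.104]
ft_force: [-7.8, -0.9, 2.4]
grip_width: 0.529
```

```bash
python3 - <<'E'
from h import *
s,M=st(); print(inF(s["tcp_pos"]))
from rig import optics
crop(optics.camera("scene")["pixels"],"pics/s6.png",175,130,305,230,6)
E
```

```text
t 5.4 tcp [0.5171 0.0836 0.0102] q [ 0.097  0.776 -0.541  2.182  0.983  0.449  0.461] F [-7.83 -0.87  2.37] T [-0.427  1.402 -0.073] g 0.529
toolY yaw 1.7037 tilt [-1.2e-03 -7.0e-04 -1.0e+00]
[-0.1673 -0.0057]
```

View pics/s6.png

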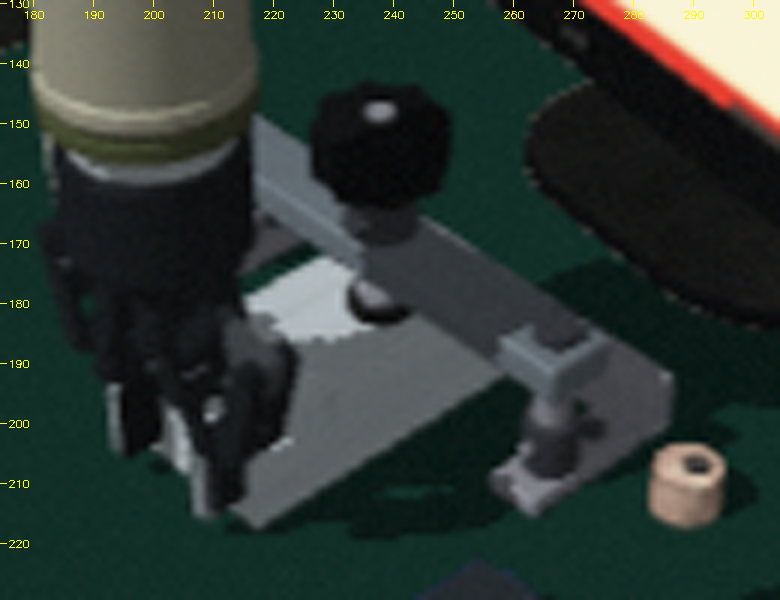

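Request:
jog_arm(steps=[{"linear": [0,0,0.2],"rotation": [0,0,0]},{"linear": [0,0,0.2],"rotation": [0,0,0]}])

```text
time: 5.65
tcp_pos: [0.5208, 0.0843, 0.0102]
eef_rot: [-0.105, 1.57, 0.104]
ft_force: [-5.4, -1.0, -0.4]
grip_width: 0.535
```

Request:
jog_arm(steps=[{"linear": [0,0,0.1],"rotation": [0,0,0]},{"linear": [0,0,0.1],"rotation": [0,0,0]}])

```text
time: 5.85
tcp_pos: [0.522, 0.0845, 0.0102]
eef_rot: [-0.105, 1.571, 0.104]
ft_force: [-11.1, -1.6, 5.6]
grip_width: 0.531
```

```bash
python3 - <<'E'
from h import *
s,M=st(); print(inF(s["tcp_pos"]))
E
```

```text
t 5.85 tcp [0.522  0.0845 0.0102] q [ 0.103  0.781 -0.549  2.17   0.973  0.461  0.476] F [-11.13  -1.63   5.57] T [-0.312  2.247  0.041] g 0.531
toolY yaw 1.7043 tilt [-2.4e-03 -9.0e-04 -1.0e+00]
[-0.1623 -0.0054]
```

Request:
jog_arm(steps=[{"linear": [0,0,0.1],"rotation": [0,0,0]},{"linear": [0,0,0.1],"rotation": [0,0,0]}])

```text
time: 6.05
tcp_pos: [0.522, 0.0845, 0.0102]
eef_rot: [-0.106, 1.573, 0.104]
ft_force: [-17.6, -2.1, 11.9]
grip_width: 0.524
```

```bash
python3 - <<'E'
from h import *
s,M=st(); print(inF(s["tcp_pos"]))
from rig import optics
crop(optics.camera("scene")["pixels"],"pics/s7.png",175,130,305,230,6)
E
```

```text
t 6.05 tcp [0.522  0.0845 0.0102] q [ 0.104  0.782 -0.552  2.168  0.968  0.465  0.481] F [-17.63  -2.06  11.87] T [-0.285  3.539 -0.093] g 0.524
toolY yaw 1.7047 tilt [-0.005  -0.0019 -1.    ]
[-0.1622 -0.0054]
```

View pics/s7.png

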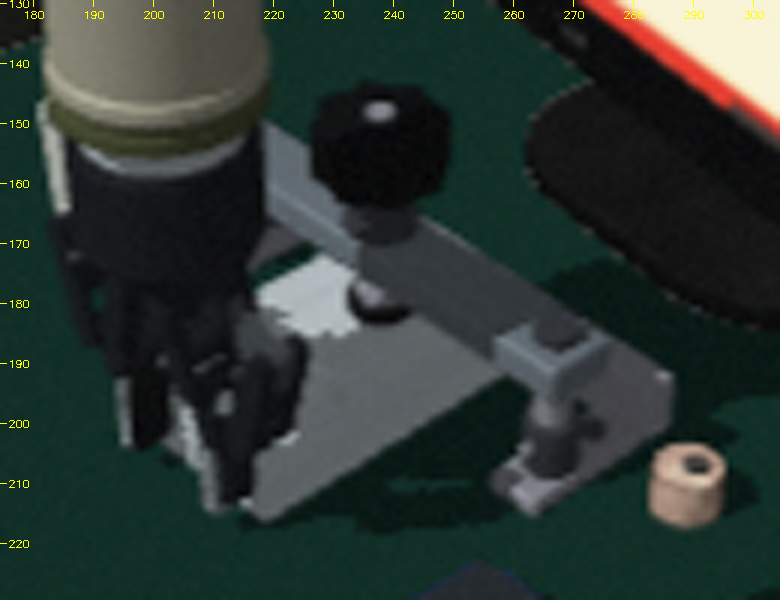

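Request:
jog_arm(steps=[{"linear": [0,0,-0.5],"rotation": [0,0,0]},{"linear": [0,0,-1.0],"rotation": [0,0,0]},{"linear": [-0.2,0,-0.5],"rotation": [0,0,0]}])

```text
time: 6.4
tcp_pos: [0.5055, 0.0826, 0.0124]
eef_rot: [-0.104, 1.568, 0.105]
ft_force: [-0.0, -0.5, 0.1]
grip_width: 0.531
```

Request:
jog_arm(steps=[{"linear": [0,0,0],"rotation": [0,0,0]},{"linear": [0,0,0],"rotation": [0,0,0]},{"linear": [0,0,0],"rotation": [0,0,0]},{"linear": [0,0,0],"rotation": [0,0,0]},{"linear": [0,0,0],"rotation": [0,0,0]}], claw=1)

```text
time: 6.9
tcp_pos: [0.506, 0.0824, 0.0122]
eef_rot: [-0.104, 1.568, 0.105]
ft_force: [-0.6, 0.0, 0.4]
grip_width: 0.002
```

```bash
python3 - <<'E'
from h import *
s,M=st(); print(inF(s["tcp_pos"]))
from rig import optics
crop(optics.camera("scene")["pixels"],"pics/s8.png",175,130,305,230,6)
crop(optics.camera("top")["pixels"],"pics/t8.png",170,140,290,240,5)
E
```

```text
t 6.9 tcp [0.506  0.0824 0.0122] q [ 0.088  0.764 -0.529  2.209  1.001  0.428  0.435] F [-0.62  0.02  0.44] T [ 0.007  0.005 -0.003] g 0.002
toolY yaw 1.7038 tilt [ 1.e-04  1.e-04 -1.e+00]
[-0.1784 -0.0054]
```

View pics/s8.png

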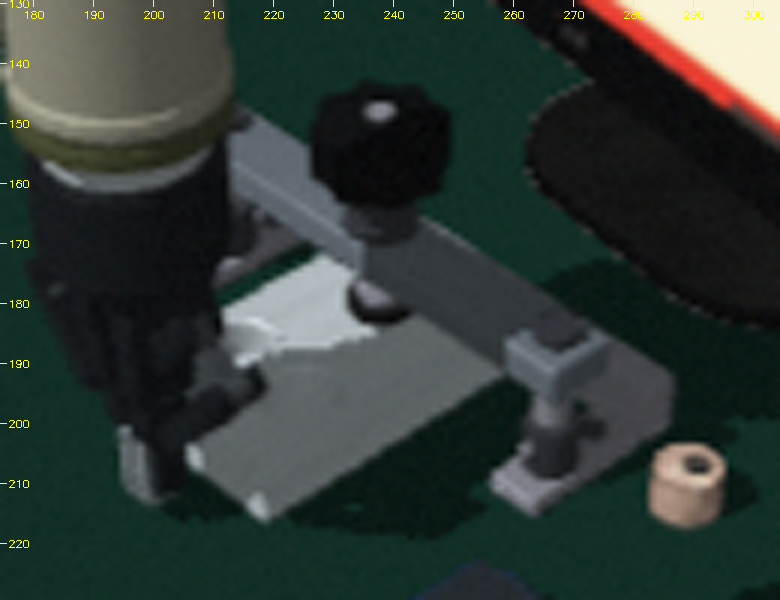

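View pics/t8.png

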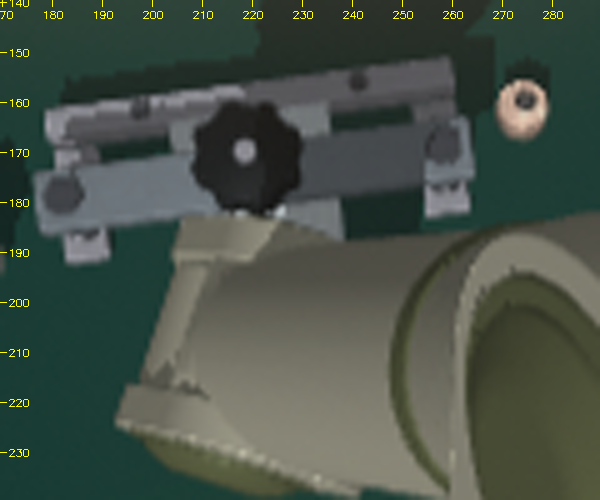

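Request:
jog_arm(steps=[{"linear": [0,0,1.0],"rotation": [0,0,0]},{"linear": [0,0,0.3],"rotation": [0,0,0]},{"linear": [0,0,0.2],"rotation": [0,0,0]},{"linear": [0,0,0.2],"rotation": [0,0,0]},{"linear": [0,0,0.2],"rotation": [0,0,0]}])

```text
time: 7.5
tcp_pos: [0.522, 0.0845, 0.0121]
eef_rot: [-0.106, 1.572, 0.104]
ft_force: [-13.3, -0.1, 10.7]
grip_width: 0.002
```

```bash
python3 - <<'E'
from h import *
s,M=st(); print(inF(s["tcp_pos"]))
E
```

```text
t 7.5 tcp [0.522  0.0845 0.0121] q [ 0.106  0.779 -0.554  2.168  0.965  0.467  0.484] F [-13.33  -0.07  10.74] T [-0.008  2.619 -0.047] g 0.002
toolY yaw 1.7044 tilt [-0.0039 -0.0015 -1.    ]
[-0.1622 -0.0055]
```

Request:
jog_arm(steps=[{"linear": [0,0,0.1],"rotation": [0,0,0]},{"linear": [0,0,0.1],"rotation": [0,0,0]}])

```text
time: 7.7
tcp_pos: [0.522, 0.0845, 0.012]
eef_rot: [-0.107, 1.575, 0.104]
ft_force: [-16.6, -0.8, 13.2]
grip_width: 0.002
```

Request:
jog_arm(steps=[{"linear": [0,0,-0.4],"rotation": [0,0,0]},{"linear": [0,0,-1.0],"rotation": [0,0,0]},{"linear": [0,0,-2.0],"rotation": [0,0,0]},{"linear": [-3.0,0,-2.0],"rotation": [0,0,0]},{"linear": [-5.0,0,0],"rotation": [0,0,0]},{"linear": [-5.0,0,0],"rotation": [0,0,0]},{"linear": [-5.0,0,0],"rotation": [0,0,0]}], claw=0)

```text
time: 8.4
tcp_pos: [0.4722, 0.0781, 0.194]
eef_rot: [-0.105, 1.569, 0.105]
ft_force: [1.6, -1.6, 0.1]
grip_width: 1.002
```

```bash
python3 - <<'E'
from h import *
s,M=st(); print(inF(s["tcp_pos"]))
from rig import optics
crop(optics.camera("scene")["pixels"],"pics/s9.png",175,130,305,230,6)
crop(optics.camera("top")["pixels"],"pics/t9.png",170,140,290,240,6)
E
```

```text
t 8.4 tcp [0.4722 0.0781 0.194 ] q [ 0.355  0.487 -0.879  2.153  0.56   0.745  0.811] F [ 1.56 -1.63  0.06] T [-0.101 -0.082 -0.079] g 1.002
toolY yaw 1.7047 tilt [-8.e-04 -0.e+00 -1.e+00]
[-0.2125 -0.0052]
```

View pics/s9.png

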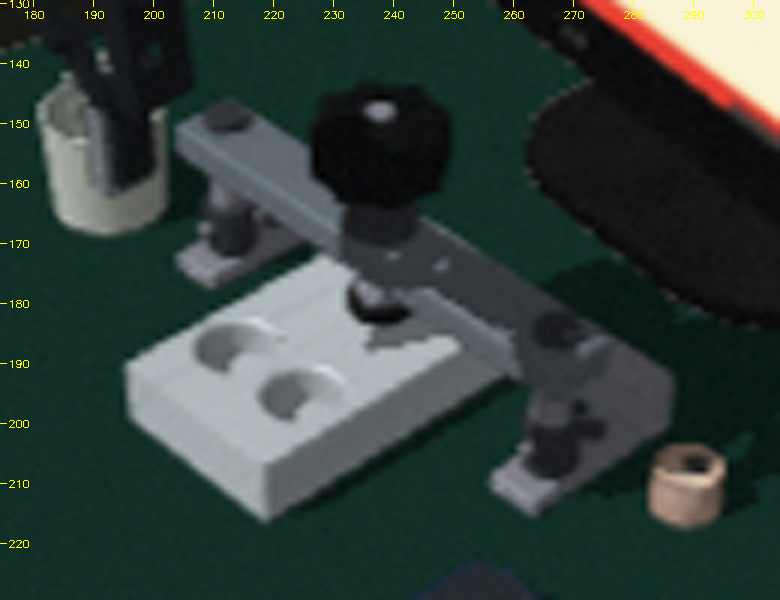

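View pics/t9.png

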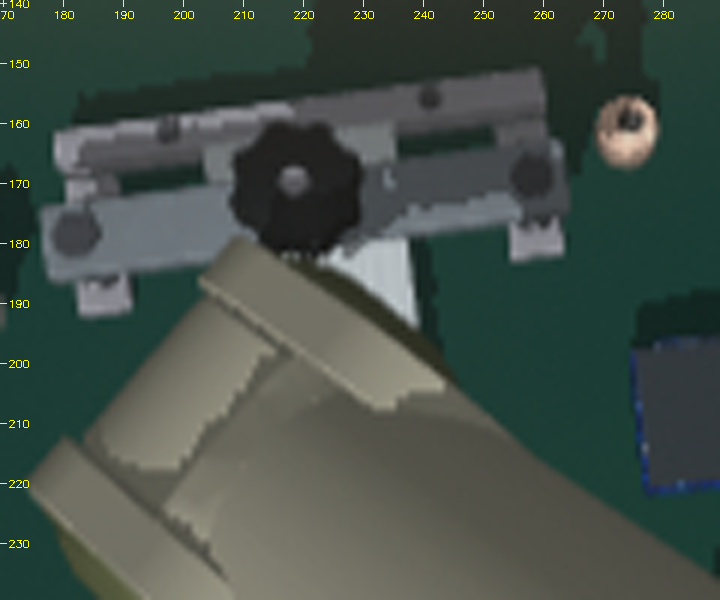

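```bash
python3 - <<'E'
from h import *
import fit
obs=[("scene",(-75,45,32),(195.5,190)),("scene",(-75,-45,32),(218.7,206.8)),("scene",(-75,-45,0),(218.7,215.8)),("scene",(-75,45,0),(195.5,199))]
M,r=fit.fit(obs,[.6,.1,.13]); print(M,r.tolist(),inF(M[:2]))
for l in[(75,45),(75,-45)]: print(inF(fit.T(M,(l[0]/1e3,l[1]/1e3,0))))
# line angle in top of right edge; predicted
for y in (.045,-.045): print([proj("top",fit.T(F,(x,-.007+y,.032))).round(1).tolist() for x in(-.15,-.1,0)])
s,MM=st()
plan(fit.T(F,(-.045,0,.19)),0.6,s=s)
E
```

```text
[0.60679016 0.1064676  0.15800621] [[-0.5, -0.3], [-0.2, -0.2], [0.3, 0.3], [0.4, 0.1]] [-0.0753  0.0052]
[-0.0015  0.0521]
[ 0.0008 -0.0378]
[[212.4, 215.4], [210.4, 197.8], [206.4, 163.1]]
[[244.5, 211.3], [242.3, 193.6], [237.9, 159.1]]
t 8.5 tcp [0.4754 0.079  0.1974] q [ 0.357  0.482 -0.881  2.149  0.561  0.744  0.81 ] F [0.95 0.19 0.15] T [-0.005 -0.015 -0.007] g 1.001
toolY yaw 1.7031 tilt [ 9.e-03  9.e-04 -1.e+00]
0 [0.18, 0.09, 3.28] -0.12
1 [0.18, -0.3, 3.27] -0.12
2 [0.17, -0.69, 3.22] -0.12
3 [0.18, -1.06, 3.1] -0.12
4 [0.18, -1.44, 2.96] -0.12
end [0.6376 0.1053 0.19  ] yaw 2.303
```

```bash
cat > sq.py <<'E'
from h import *
import fit
from rig import optics
from scipy.optimize import least_squares
img=np.mean([optics.camera("scene")["pixels"].astype(float).mean(2) for _ in range(4)],0)
np.save("sc.npy",img)
def edge(p,q,sgn,w=3.0):
    p,q=np.array(p,float),np.array(q,float); d=(q-p)/np.linalg.norm(q-p); n=np.array([-d[1],d[0]])
    pts=[]
    for t in np.arange(0.12,.9,.03):
        c=p+(q-p)*t; ks=np.arange(-w,w+.01,.25); xy=c+ks[:,None]*n
        v=cv2.remap(img.astype(np.float32),xy[:,0].astype(np.float32)[None],xy[:,1].astype(np.float32)[None],cv2.INTER_LINEAR)[0]
        g=np.gradient(cv2.GaussianBlur(v[None],(0,0),1.5)[0])*sgn; i=g.argmax(); m=slice(max(i-3,0),i+4)
        gg=np.clip(g[m],0,None); k=(ks[m]*gg).sum()/gg.sum(); pts.append(c+k*n)
    pts=np.array(pts); return pts
def lineres(pts,p):
    a,b=proj("scene",p[0]),proj("scene",p[1]); d=(b-a)/np.linalg.norm(b-a); n=np.array([-d[1],d[0]]); return (pts-a)@n
E
python3 - <<'E'
from sq import *
E1=edge((195.7,190),(219,206.7),-1)   # near top edge, normal points down-left => darker
E2=edge((219,206.7),(250,187.5),1)
E3=edge((195.7,199.5),(219,216),-1)
def f(p,full=False):
    T=lambda x,y,z:fit.T(p,(x,y,z))
    r=[lineres(E1,(T(-.075,.045,.032),T(-.075,-.045,.032))),lineres(E2,(T(-.075,-.045,.032),T(.075,-.045,.032))),lineres(E3,(T(-.075,.045,0),T(-.075,-.045,0)))]
    return r if full else np.concatenate(r)
for s_ in (1,-1): pass
r=least_squares(f,[.607,.106,.13],loss="soft_l1",f_scale=.3); print(r.x,inF(r.x))
for q in f(r.x,True): print(q.round(2))
for l in[(.075,.045),(.075,-.045)]: print(inF(fit.T(r.x,(*l,0))))
E
```

```text
sq.py:14: RuntimeWarning: invalid value encountered in scalar divide
  gg=np.clip(g[m],0,None); k=(ks[m]*gg).sum()/gg.sum(); pts.append(c+k*n)
Traceback (most recent call last):
ValueError: Residuals are not finite in the initial point.
```

```bash
python3 - <<'E'
import sq
from sq import *
E1=edge((195.7,190),(219,206.7),-1); E2=edge((219,206.7),(245,190.5),-1); E3=edge((195.7,199.5),(219,216),-1)
def f(p,full=False):
    T=lambda x,y,z:fit.T(p,(x,y,z))
    r=[lineres(E1,(T(-.075,.045,.032),T(-.075,-.045,.032))),lineres(E2,(T(-.075,-.045,.032),T(.075,-.045,.032))),lineres(E3,(T(-.075,.045,0),T(-.075,-.045,0)))]
    return r if full else np.concatenate(r)
r=least_squares(f,[.607,.106,.13],loss="soft_l1",f_scale=.3); print(r.x,inF(r.x))
for q in f(r.x,True): print(q.round(2))
for l in[(.075,.045),(.075,-.045)]: print(inF(fit.T(r.x,(*l,0))))
# bridge/fence yaw from top image: bolts/fence far top edge line
t=np.mean([optics.camera("top")["pixels"].astype(float).mean(2) for _ in range(3)],0); sq.img=t
def lr(pts,p):
    a,b=proj("top",p[0]),proj("top",p[1]); d=(b-a)/np.linalg.norm(b-a); return (pts-a)@np.array([-d[1],d[0]])
A=edge((181,161.3),(259,151.2),1); B=edge((178,186.3),(208,182.8),-1)
for nm,E in(("fence far top",A),("bridge near",B)):
    c=np.polyfit(E[:,0],E[:,1],1); print(nm,c,(E[:,1]-np.polyval(c,E[:,0])).round(2))
    z=.03 if nm[0]=="f" else .07
    u=E[[0,-1],0]; P=[ray("top",x,np.polyval(c,x),z) for x in u]; d=P[1]-P[0]; print("yaw",np.arctan2(d[0],-d[1]).round(4), inF(P[0]),inF(P[1]))
E
```

```text
[0.60638953 0.10243322 0.13466793] [-0.0763  0.0012]
[ 0.01 -0.05  0.16 -0.05  0.17  0.16  0.12  0.05  0.06 -0.18  0.01  0.25
  0.17 -0.06  0.13  0.18  0.12  0.3   0.05  0.05  0.09  0.26  0.03  0.21
 -0.05  0.14  0.13]
[ 0.13  0.06 -0.19 -0.16  0.07  0.03  0.27  0.03 -0.01 -0.21  0.03 -0.03
  0.17  0.2  -0.01 -0.26 -0.02  0.14 -0.04  0.16  0.12 -0.11 -0.09  0.12
 -0.13 -0.16 -0.14]
[ 0.05 -0.19 -0.03 -0.09 -0.1  -0.17  0.05 -0.19 -0.03 -0.27 -0.09 -0.11
 -0.1   0.04 -0.01 -0.01 -0.07 -0.09 -0.13  0.05 -0.17  0.   -0.24 -0.09
 -0.11 -0.09 -0.17]
[-0.0014  0.0465]
[-0.0011 -0.0435]
fence far top [-1.31554524e-01  1.84887360e+02] [-0.26  0.01  0.25 -0.41  0.01  0.17  0.02 -0.16  0.09  0.29 -0.19  0.07
  0.56 -0.21  0.07  0.28 -0.15 -0.09  0.12 -0.14 -0.12 -0.02 -0.35 -0.17
  0.12  0.33 -0.1 ]
yaw 0.1366 [0.0159 0.0825] [ 0.0168 -0.0919]
bridge near [-9.96358993e-02  2.03683970e+02] [ 0.33 -0.27 -0.33 -0.21 -0.19  0.05  0.35  0.16  0.08 -0.56 -0.1   0.14
  0.12  0.11  0.11  0.3   0.28  0.23  0.03  0.02 -0.02 -0.24 -0.06 -0.05
  0.14 -0.09 -0.37]
yaw 0.1031 [-0.0626  0.1087] [-0.0644  0.0449]
```

```bash
python3 - <<'E'
from h import *
s,M=st()
plan([.6375,.1053,.17],0,s=s)
E
```

```text
t 9.05 tcp [0.4728 0.0783 0.1917] q [ 0.352  0.491 -0.875  2.153  0.564  0.742  0.807] F [-0.72 -0.07 -0.23] T [0.062 0.033 0.016] g 1.0
toolY yaw 1.7046 tilt [-1.2e-03  1.0e-04 -1.0e+00]
0 [0.54, 0.12, 4.17] 0.0
1 [0.53, 0.12, 4.17] 0.0
2 [0.54, 0.12, 4.17] 0.0
3 [0.54, 0.12, 4.17] 0.0
end [0.6375 0.1053 0.17  ] yaw 1.705
```

Request:
jog_arm(steps=[{"linear": [0.5,0.1,3.0],"rotation": [0,0,0]},{"linear": [0.5,0.1,4.0],"rotation": [0,0,0]},{"linear": [0.5,0.1,4.0],"rotation": [0,0,0]},{"linear": [0.5,0.1,3.5],"rotation": [0,0,0]},{"linear": [0,0,2.2],"rotation": [0,0,0]},{"linear": [0,0,0],"rotation": [0,0,0]},{"linear": [0,0,0],"rotation": [0,0,0]}])

```text
time: 9.75
tcp_pos: [0.6375, 0.1045, 0.1714]
eef_rot: [-0.105, 1.57, 0.105]
ft_force: [-0.5, -0.8, 0.1]
grip_width: 0.997
```

```bash
python3 - <<'E'
from h import *
s,M=st()
plan([.6375,.1053,.094],0,s=s)
from rig import optics
crop(optics.camera("scene")["pixels"],"pics/s10.png",175,70,305,230,4)
crop(optics.camera("top")["pixels"],"pics/t10.png",150,100,300,240,5)
E
```

```text
t 9.75 tcp [0.6375 0.1045 0.1714] q [ 0.252  0.693 -0.8    1.808  0.617  0.911  0.875] F [-0.47 -0.78  0.1 ] T [0.048 0.043 0.017] g 0.997
toolY yaw 1.7044 tilt [-1.5e-03  2.0e-04 -1.0e+00]
0 [3.87, 0.04, 0.01] 0.0
1 [3.87, 0.04, 0.01] 0.0
end [0.6375 0.1053 0.094 ] yaw 1.704
```

View pics/s10.png

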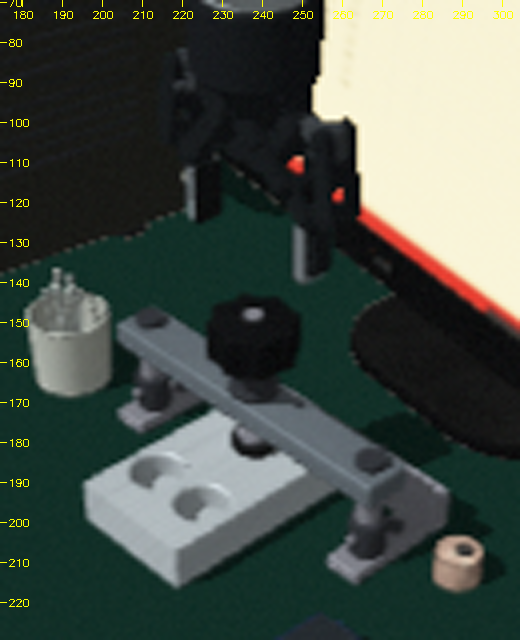

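View pics/t10.png

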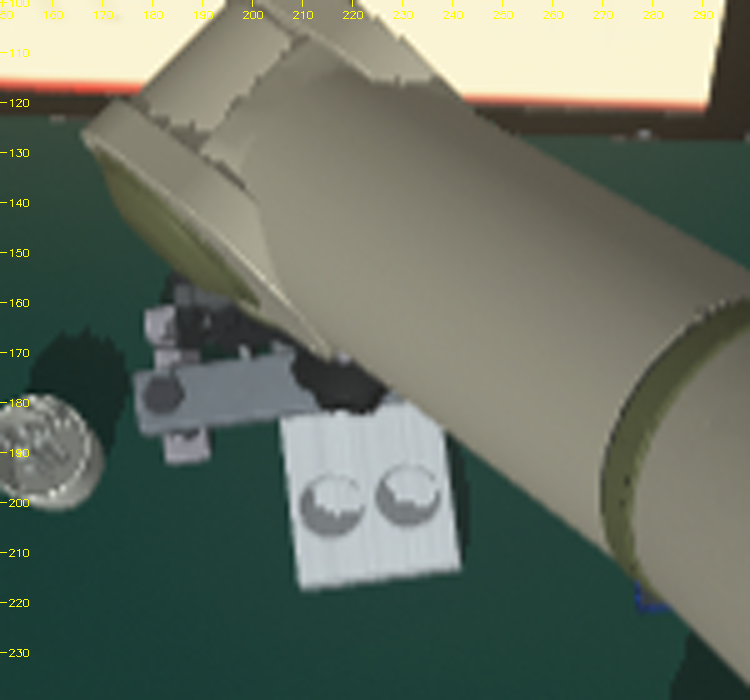

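Request:
jog_arm(steps=[{"linear": [2.5,0.05,0],"rotation": [0,0,0]},{"linear": [2.5,0,0],"rotation": [0,0,0]},{"linear": [2.0,0,0],"rotation": [0,0,0]},{"linear": [0.7,0,0],"rotation": [0,0,0]},{"linear": [0,0,0],"rotation": [0,0,0]}])

```text
time: 10.35
tcp_pos: [0.6371, 0.1045, 0.0948]
eef_rot: [-0.105, 1.57, 0.105]
ft_force: [1.1, 0.3, 0.2]
grip_width: 0.996
```

```bash
python3 - <<'E'
from h import *
s,M=st()
from rig import optics
crop(optics.camera("scene")["pixels"],"pics/s11.png",190,90,300,190,6)
E
```

```text
t 10.35 tcp [0.6371 0.1045 0.0948] q [ 0.205  0.775 -0.728  1.861  0.715  0.789  0.793] F [1.05 0.31 0.19] T [-0.034  0.023 -0.005] g 0.996
toolY yaw 1.7045 tilt [-1.4e-03 -5.0e-04 -1.0e+00]
```

View pics/s11.png

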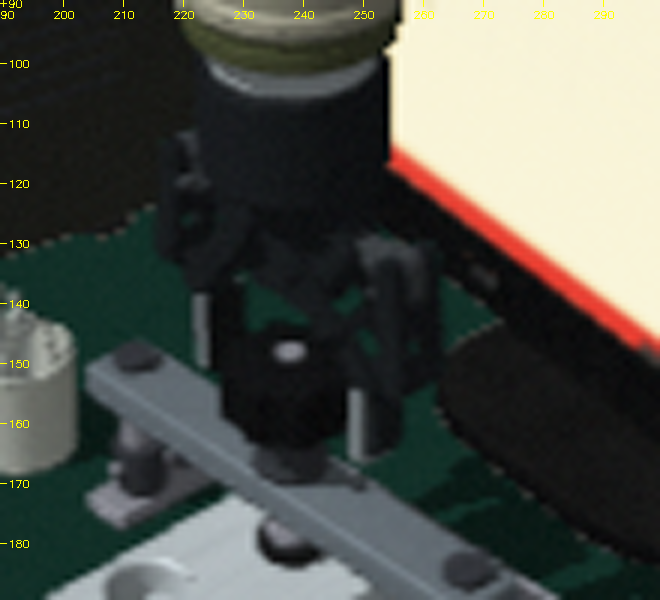

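Fingers (tips near (223,151) and (249,166)) straddle the knob. Close.

Request:
jog_arm(steps=[{"linear": [0,0,0],"rotation": [0,0,0]},{"linear": [0,0,0],"rotation": [0,0,0]},{"linear": [0,0,0],"rotation": [0,0,0]},{"linear": [0,0,0],"rotation": [0,0,0]}], claw=1)

```text
time: 10.8
tcp_pos: [0.6385, 0.107, 0.0973]
eef_rot: [-0.103, 1.565, 0.107]
ft_force: [-1.9, 4.3, 7.6]
grip_width: 0.686
```

```bash
python3 - <<'E'
from h import *
s,M=st()
from rig import optics
crop(optics.camera("scene")["pixels"],"pics/s12.png",190,90,300,190,6)
E
```

```text
t 10.8 tcp [0.6385 0.107  0.0973] q [ 0.204  0.773 -0.731  1.859  0.714  0.789  0.793] F [-1.94  4.26  7.55] T [ 0.762  0.443 -0.063] g 0.686
toolY yaw 1.7051 tilt [ 0.0027  0.0028 -1.    ]
```

View pics/s12.png

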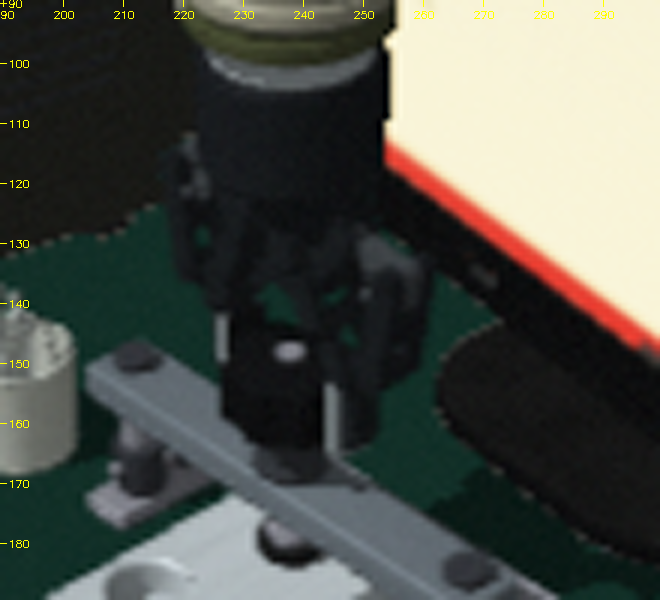

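Request:
jog_arm(steps=[{"linear": [-0.2,0.25,0.1],"rotation": [0,0,0]},{"linear": [0,0,0],"rotation": [0,0,0]}])

```text
time: 11.05
tcp_pos: [0.6385, 0.1072, 0.0975]
eef_rot: [-0.105, 1.569, 0.104]
ft_force: [-1.9, -0.7, 0.3]
grip_width: 0.684
```

```bash
python3 - <<'E'
from h import *
s,M=st()
E
```

```text
t 11.05 tcp [0.6385 0.1072 0.0975] q [ 0.202  0.773 -0.73   1.857  0.712  0.794  0.793] F [-1.9  -0.66  0.33] T [0.175 0.343 0.054] g 0.684
toolY yaw 1.7039 tilt [-3.e-04 -4.e-04 -1.e+00]
```

Request:
jog_arm(steps=[{"linear": [0.02,0,0],"rotation": [0.12,0,0]},{"linear": [0.02,0,0],"rotation": [0.12,0,0]},{"linear": [0.02,0,0],"rotation": [0.12,0,0]},{"linear": [0.02,0,0],"rotation": [0.12,0,0]}])

```text
time: 11.45
tcp_pos: [0.6384, 0.1061, 0.0968]
eef_rot: [0.275, 1.553, -0.278]
ft_force: [-3.0, -3.6, 3.6]
grip_width: 0.684
```

```bash
python3 - <<'E'
from h import *
s,M=st()
from rig import optics
crop(optics.camera("scene")["pixels"],"pics/s13.png",190,90,300,190,6)
E
```

```text
t 11.45 tcp [0.6384 0.1061 0.0968] q [ 0.131  0.739 -0.605  1.862  0.61   0.735  0.398] F [-2.96 -3.63  3.58] T [-0.294  0.464  0.058] g 0.684
toolY yaw 1.2182 tilt [-4.0e-04 -1.6e-03 -1.0e+00]
```

View pics/s13.png

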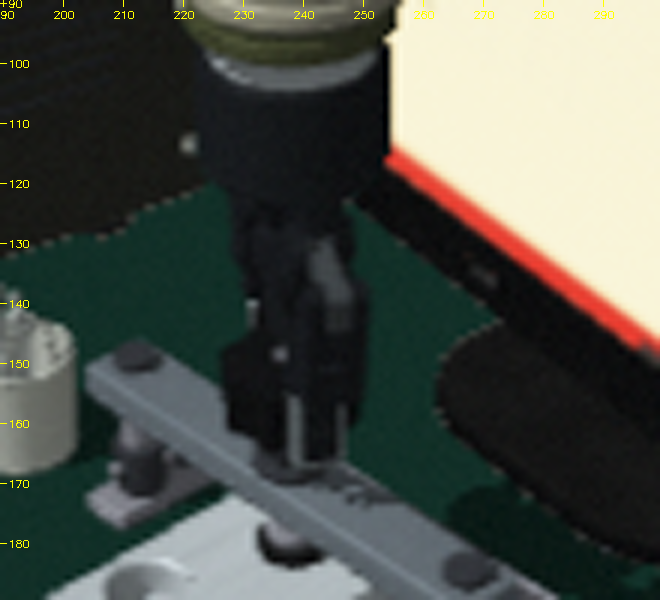

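Request:
jog_arm(steps=[{"linear": [0.01,0,0],"rotation": [0.12,0,0]},{"linear": [0.02,0,0],"rotation": [0.12,0,0]},{"linear": [0.01,0,0],"rotation": [0.12,0,0]},{"linear": [0.02,0,0],"rotation": [0.12,0,0]}])

```text
time: 11.9
tcp_pos: [0.6379, 0.1052, 0.0962]
eef_rot: [0.648, 1.471, -0.653]
ft_force: [-5.8, -5.5, 5.0]
grip_width: 0.685
```

```bash
python3 - <<'E'
from h import *
s,M=st(); print("tool-frame F",(M.T@s["ft_force"]).round(1),"turned",1.704-np.arctan2(M[1,1],M[0,1]))
E
```

```text
t 11.9 tcp [0.6379 0.1052 0.0962] q [ 0.054  0.711 -0.477  1.868  0.497  0.685  0.021] F [-5.85 -5.52  5.02] T [-0.734  0.643  0.064] g 0.685
toolY yaw 0.738 tilt [-0.0014 -0.0028 -1.    ]
tool-frame F [-5.  -8.1  0.2] turned 0.9659819509198169
```

Request:
jog_arm(steps=[{"linear": [-0.1,-0.15,0],"rotation": [0.05,0,0]},{"linear": [-0.05,-0.15,0],"rotation": [0.05,0,0]},{"linear": [0.01,0,0],"rotation": [0.05,0,0]}])

```text
time: 12.2
tcp_pos: [0.6373, 0.1048, 0.0963]
eef_rot: [0.764, 1.432, -0.762]
ft_force: [5.4, -0.0, -14.2]
grip_width: 0.686
```

```bash
cat > k.py <<'E'
from h import *
s,M=st(); print("tool-frame F",(M.T@s["ft_force"]).round(1),"turned",1.704-np.arctan2(M[1,1],M[0,1]))
E
python3 k.py
```

```text
t 12.2 tcp [0.6373 0.1048 0.0963] q [ 0.032  0.702 -0.438  1.873  0.459  0.666 -0.09 ] F [  5.37  -0.   -14.2 ] T [ 0.032 -1.351  0.068] g 0.686
toolY yaw 0.5918 tilt [ 1.1e-03  4.0e-04 -1.0e+00]
tool-frame F [14.2  4.4  3. ] turned 1.1121660167663796
```

Request:
jog_arm(steps=[{"linear": [0.12,0.1,0],"rotation": [0.05,0,0]},{"linear": [0.01,0,0],"rotation": [0.05,0,0]}])

```text
time: 12.4
tcp_pos: [0.6373, 0.1047, 0.096]
eef_rot: [0.839, 1.402, -0.841]
ft_force: [-1.1, -2.5, -1.5]
grip_width: 0.685
```

```bash
python3 k.py
```

```text
t 12.4 tcp [0.6373 0.1047 0.096 ] q [ 0.014  0.698 -0.41   1.874  0.434  0.659 -0.167] F [-1.08 -2.5  -1.49] T [-0.445 -0.213  0.051] g 0.685
toolY yaw 0.4914 tilt [-3.0e-04 -1.3e-03 -1.0e+00]
tool-frame F [ 1.5 -2.1  1.7] turned 1.212564929858885
```

Now in fine steps, watching torque.

Request:
jog_arm(steps=[{"linear": [0.01,0,0],"rotation": [0.05,0,0]},{"linear": [0.01,0,0],"rotation": [0.05,0,0]}])

```text
time: 12.6
tcp_pos: [0.6371, 0.1047, 0.0958]
eef_rot: [0.915, 1.369, -0.917]
ft_force: [-1.9, -3.5, -0.3]
grip_width: 0.686
```

```bash
python3 k.py
```

```text
t 12.6 tcp [0.6371 0.1047 0.0958] q [-0.004  0.694 -0.383  1.875  0.407  0.651 -0.243] F [-1.93 -3.46 -0.3 ] T [-0.514 -0.088  0.044] g 0.686
toolY yaw 0.3915 tilt [-4.0e-04 -1.4e-03 -1.0e+00]
tool-frame F [ 0.3 -3.1  2.5] turned 1.3124531583783103
```

Request:
jog_arm(steps=[{"linear": [0.01,0,0],"rotation": [0.05,0,0]},{"linear": [0.01,0,0],"rotation": [0.05,0,0]}])

```text
time: 12.8
tcp_pos: [0.6369, 0.1046, 0.0957]
eef_rot: [0.99, 1.333, -0.993]
ft_force: [-1.6, -3.2, -0.4]
grip_width: 0.687
```

```bash
python3 k.py
```

```text
t 12.8 tcp [0.6369 0.1046 0.0957] q [-0.021  0.69  -0.355  1.877  0.38   0.643 -0.318] F [-1.62 -3.19 -0.39] T [-0.568  0.03   0.044] g 0.687
toolY yaw 0.2915 tilt [-7.0e-04 -1.6e-03 -1.0e+00]
tool-frame F [ 0.4 -2.5  2.6] turned 1.412459215597836
```

Request:
jog_arm(steps=[{"linear": [0.01,0,0],"rotation": [0.05,0,0]},{"linear": [0.01,0,0],"rotation": [0.05,0,0]}])

```text
time: 13.0
tcp_pos: [0.6367, 0.1045, 0.0956]
eef_rot: [1.065, 1.293, -1.069]
ft_force: [-3.3, -4.0, 1.2]
grip_width: 0.684
```

```bash
python3 k.py
```

```text
t 13.0 tcp [0.6367 0.1045 0.0956] q [-0.039  0.686 -0.327  1.878  0.353  0.635 -0.393] F [-3.29 -3.95  1.18] T [-0.695  0.19   0.073] g 0.684
toolY yaw 0.1915 tilt [-0.001  -0.0017 -1.    ]
tool-frame F [-1.2 -4.   3.3] turned 1.5124973178028458
```

Request:
jog_arm(steps=[{"linear": [0.01,0,0],"rotation": [0.05,0,0]},{"linear": [0.01,0,0],"rotation": [0.05,0,0]}])

```text
time: 13.2
tcp_pos: [0.6365, 0.1045, 0.0954]
eef_rot: [1.14, 1.251, -1.143]
ft_force: [-4.6, -3.9, 3.4]
grip_width: 0.686
```

```bash
python3 k.py
```

```text
t 13.2 tcp [0.6365 0.1045 0.0954] q [-0.057  0.683 -0.3    1.88   0.325  0.628 -0.467] F [-4.63 -3.86  3.37] T [-0.75   0.363  0.1  ] g 0.686
toolY yaw 0.0916 tilt [-0.0013 -0.0018 -1.    ]
tool-frame F [-3.4 -5.   3.4] turned 1.6123846293602013
```

Request:
jog_arm(steps=[{"linear": [0,-0.1,0],"rotation": [0.05,0,0]},{"linear": [0,0,0],"rotation": [0.05,0,0]}])

```text
time: 13.4
tcp_pos: [0.6361, 0.1044, 0.0953]
eef_rot: [1.214, 1.204, -1.216]
ft_force: [-1.2, -4.9, -1.5]
grip_width: 0.689
```

```bash
python3 k.py
```

```text
t 13.4 tcp [0.6361 0.1044 0.0953] q [-0.075  0.679 -0.272  1.883  0.297  0.619 -0.541] F [-1.21 -4.92 -1.48] T [-0.75  -0.015  0.095] g 0.689
toolY yaw -0.0086 tilt [-3.0e-04 -1.4e-03 -1.0e+00]
tool-frame F [ 1.5 -1.2  4.9] turned 1.7125506713010505
```

Request:
jog_arm(steps=[{"linear": [0.01,0,0],"rotation": [0.05,0,0]},{"linear": [0.01,0,0],"rotation": [0.05,0,0]}])

```text
time: 13.6
tcp_pos: [0.636, 0.1045, 0.0952]
eef_rot: [1.287, 1.155, -1.29]
ft_force: [-2.7, -4.2, 1.4]
grip_width: 0.687
```

```bash
python3 k.py
```

```text
t 13.6 tcp [0.636  0.1045 0.0952] q [-0.093  0.677 -0.244  1.884  0.268  0.613 -0.614] F [-2.74 -4.23  1.4 ] T [-0.737  0.159  0.114] g 0.687
toolY yaw -0.1084 tilt [-7.0e-04 -1.6e-03 -1.0e+00]
tool-frame F [-1.4 -2.3  4.5] turned 1.8124117741617833
```

Request:
jog_arm(steps=[{"linear": [0.01,0,0],"rotation": [0.05,0,0]},{"linear": [0,0,0],"rotation": [0.05,0,0]}])

```text
time: 13.8
tcp_pos: [0.6357, 0.1045, 0.0951]
eef_rot: [1.359, 1.103, -1.362]
ft_force: [-3.3, -4.2, 0.5]
grip_width: 0.684
```

```bash
python3 k.py
```

```text
t 13.8 tcp [0.6357 0.1045 0.0951] q [-0.111  0.675 -0.216  1.886  0.239  0.608 -0.686] F [-3.34 -4.16  0.52] T [-0.79   0.192  0.086] g 0.684
toolY yaw -0.2083 tilt [-0.001  -0.0016 -1.    ]
tool-frame F [-0.5 -2.4  4.8] turned 1.912335945438807
```

Request:
jog_arm(steps=[{"linear": [0.01,0,0],"rotation": [0.05,0,0]},{"linear": [0,0,0],"rotation": [0.05,0,0]}])

```text
time: 14.0
tcp_pos: [0.6355, 0.1045, 0.095]
eef_rot: [1.431, 1.047, -1.434]
ft_force: [-4.0, -3.3, 1.3]
grip_width: 0.687
```

```bash
python3 k.py
```

```text
t 14.0 tcp [0.6355 0.1045 0.095 ] q [-0.129  0.673 -0.188  1.887  0.21   0.602 -0.759] F [-4.01 -3.31  1.28] T [-0.828  0.286  0.039] g 0.687
toolY yaw -0.3082 tilt [-0.0013 -0.0016 -1.    ]
tool-frame F [-1.3 -2.8  4.4] turned 2.0122006969898427
```

Request:
jog_arm(steps=[{"linear": [0.01,-0.05,0],"rotation": [0.05,0,0]},{"linear": [0,0,0],"rotation": [0.05,0,0]}])

```text
time: 14.2
tcp_pos: [0.6353, 0.1046, 0.0949]
eef_rot: [1.501, 0.987, -1.504]
ft_force: [-3.0, -3.5, 1.1]
grip_width: 0.686
```

```bash
python3 k.py
```

```text
t 14.2 tcp [0.6353 0.1046 0.0949] q [-0.147  0.671 -0.161  1.89   0.18   0.597 -0.83 ] F [-3.01 -3.53  1.13] T [-0.897  0.267  0.602] g 0.686
toolY yaw -0.407 tilt [-9.0e-04 -1.8e-03 -1.0e+00]
tool-frame F [-1.1 -1.4  4.4] turned 2.1109997777701617
```

Request:
jog_arm(steps=[{"linear": [0.01,0,0],"rotation": [0.05,0,0]},{"linear": [0,0,0],"rotation": [0.05,0,0]}])

```text
time: 14.4
tcp_pos: [0.6351, 0.1047, 0.0949]
eef_rot: [1.57, 0.924, -1.574]
ft_force: [-3.4, -3.6, 3.3]
grip_width: 0.684
```

```bash
python3 k.py;python3 - <<'E'
from h import *
from rig import optics
crop(optics.camera("scene")["pixels"],"pics/s14.png",190,120,300,200,7)
E
```

```text
t 14.4 tcp [0.6351 0.1047 0.0949] q [-0.165  0.669 -0.133  1.891  0.15   0.593 -0.902] F [-3.39 -3.57  3.3 ] T [-0.864  0.475  0.615] g 0.684
toolY yaw -0.5068 tilt [-0.0013 -0.0017 -1.    ]
tool-frame F [-3.3 -1.2  4.8] turned 2.2108251599945308
```

View pics/s14.png

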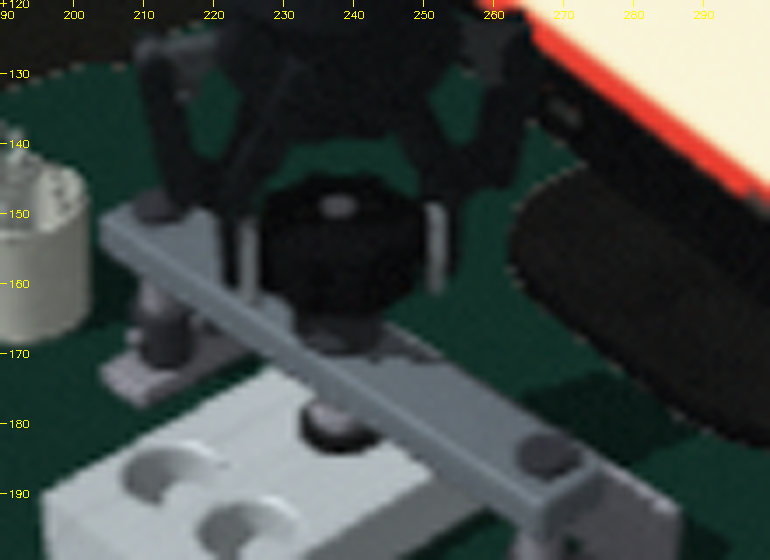

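The bite came between 2.01 and 2.11 rad turned, where torque jumped from 0.04 to 0.60 N m. The foot now rests on the mould. I stop and let go.

Request:
jog_arm(steps=[{"linear": [0,0,0],"rotation": [0,0,0]},{"linear": [0,0,0],"rotation": [0,0,0]},{"linear": [0,0,0],"rotation": [0,0,0]},{"linear": [0,0,0],"rotation": [0,0,0]}], claw=0)

```text
time: 14.85
tcp_pos: [0.636, 0.1062, 0.0947]
eef_rot: [1.572, 0.926, -1.571]
ft_force: [-0.6, -0.4, -0.0]
grip_width: 1.001
```

```bash
python3 k.py;python3 - <<'E'
from h import *
from rig import optics
crop(optics.camera("scene")["pixels"],"pics/s15.png",190,120,300,200,7)
E
```

```text
t 14.85 tcp [0.636  0.1062 0.0947] q [-0.166  0.67  -0.134  1.89   0.149  0.591 -0.901] F [-0.63 -0.37 -0.02] T [-0.01   0.04   0.008] g 1.001
toolY yaw -0.5057 tilt [ 4.e-04  4.e-04 -1.e+00]
tool-frame F [ 0.  -0.4  0.6] turned 2.2096537755585333
```

View pics/s15.png

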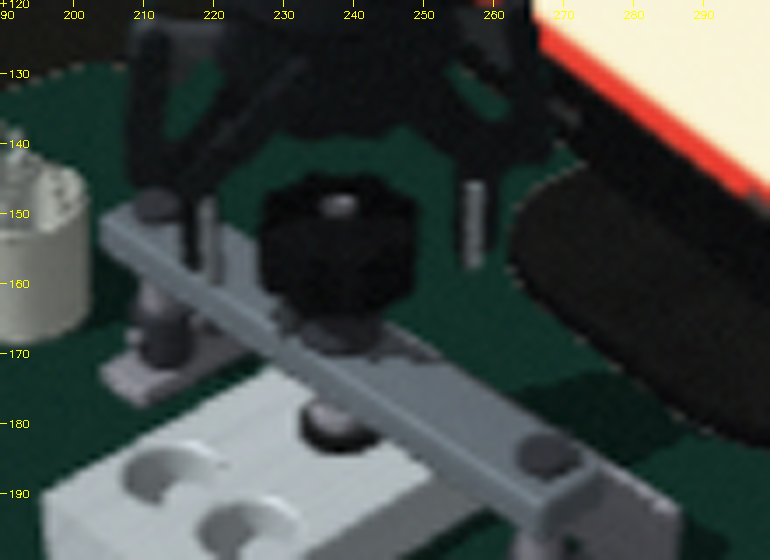

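Request:
jog_arm(steps=[{"linear": [0,0,0],"rotation": [-0.14,0,0]},{"linear": [0,0,0],"rotation": [-0.15,0,0]},{"linear": [0,0,0],"rotation": [-0.15,0,0]},{"linear": [0,0,0],"rotation": [-0.15,0,0]},{"linear": [0,0,0],"rotation": [-0.15,0,0]},{"linear": [0,0,0],"rotation": [-0.15,0,0]},{"linear": [0,0,0],"rotation": [-0.15,0,0]},{"linear": [0,0,0],"rotation": [-0.15,0,0]}])

```text
time: 15.7
tcp_pos: [0.6359, 0.1059, 0.0946]
eef_rot: [0.688, 1.459, -0.687]
ft_force: [-0.2, 0.1, 0.1]
grip_width: 1.001
```

Request:
jog_arm(steps=[{"linear": [0,0,0],"rotation": [-0.15,0,0]},{"linear": [0,0,0],"rotation": [-0.15,0,0]},{"linear": [0,0,0],"rotation": [0,0,0]},{"linear": [0,0,0],"rotation": [0,0,0]}])

```text
time: 16.1
tcp_pos: [0.6358, 0.1058, 0.0945]
eef_rot: [0.464, 1.521, -0.463]
ft_force: [-0.6, -0.7, -0.7]
grip_width: 1.001
```

```bash
python3 k.py;python3 - <<'E'
from h import *
from rig import optics
crop(optics.camera("scene")["pixels"],"pics/s16.png",190,120,300,200,7)
E
```

```text
t 16.1 tcp [0.6358 0.1058 0.0945] q [ 0.097  0.725 -0.546  1.872  0.561  0.702  0.202] F [-0.57 -0.74 -0.65] T [ 0.017 -0.006  0.021] g 1.001
toolY yaw 0.9793 tilt [-2.e-04  4.e-04 -1.e+00]
tool-frame F [ 0.7 -0.9 -0.1] turned 0.7246850652942957
```

View pics/s16.png

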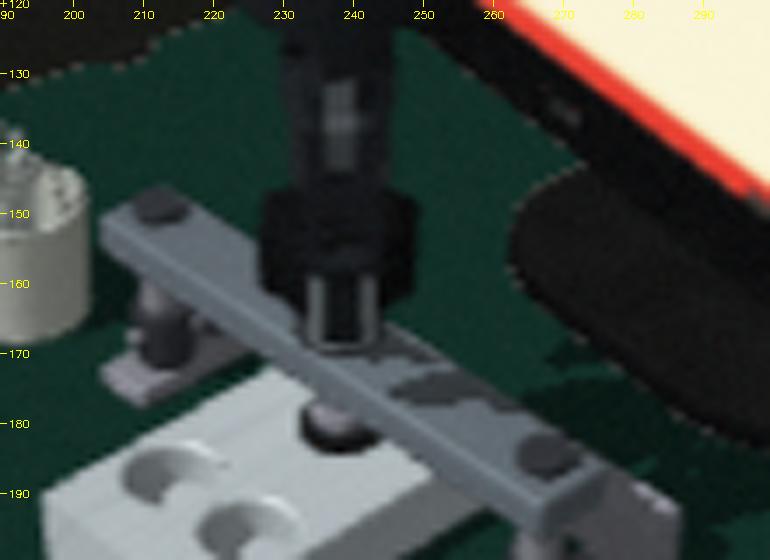

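Request:
jog_arm(steps=[{"linear": [0,0,0],"rotation": [0,0,0]},{"linear": [0,0,0],"rotation": [0,0,0]},{"linear": [0,0,0],"rotation": [0,0,0]},{"linear": [-0.15,0,0],"rotation": [0,0,0]},{"linear": [0,0,0],"rotation": [0,0,0]}], claw=1)

```text
time: 16.65
tcp_pos: [0.636, 0.1066, 0.0954]
eef_rot: [0.461, 1.522, -0.459]
ft_force: [3.4, 3.2, -8.0]
grip_width: 0.686
```

```bash
python3 k.py
```

```text
t 16.65 tcp [0.636  0.1066 0.0954] q [ 0.097  0.724 -0.548  1.871  0.561  0.703  0.206] F [ 3.39  3.24 -7.96] T [ 0.518 -0.735 -0.04 ] g 0.686
toolY yaw 0.9839 tilt [ 2.0e-04  1.2e-03 -1.0e+00]
tool-frame F [8.  4.6 1. ] turned 0.7200536408772308
```

Request:
jog_arm(steps=[{"linear": [0.1,0.1,0],"rotation": [0.1,0,0]},{"linear": [0,0,0],"rotation": [0.1,0,0]},{"linear": [0,0,0],"rotation": [0.1,0,0]},{"linear": [0,0,0],"rotation": [0.1,0,0]}])

```text
time: 17.05
tcp_pos: [0.6361, 0.1067, 0.0952]
eef_rot: [0.771, 1.429, -0.772]
ft_force: [-0.0, -0.4, 1.9]
grip_width: 0.686
```

```bash
python3 k.py
```

```text
t 17.05 tcp [0.6361 0.1067 0.0952] q [ 0.029  0.703 -0.438  1.875  0.462  0.665 -0.107] F [-0.01 -0.44  1.87] T [-0.108  0.155  0.617] g 0.686
toolY yaw 0.581 tilt [-1.e-04 -6.e-04 -1.e+00]
tool-frame F [-1.9 -0.2  0.4] turned 1.1230243738641923
```

Grip holds at 0.62 N m, 0.403 rad turned so far. Continue.

Request:
jog_arm(steps=[{"linear": [0,0,0],"rotation": [0.1,0,0]},{"linear": [0,0,0],"rotation": [0.1,0,0]},{"linear": [0,0,0],"rotation": [0.1,0,0]},{"linear": [0,0,0],"rotation": [0.1,0,0]},{"linear": [0,0,0],"rotation": [0.1,0,0]},{"linear": [0,0,0],"rotation": [0.1,0,0]}])

```text
time: 17.65
tcp_pos: [0.6361, 0.1067, 0.0953]
eef_rot: [1.223, 1.2, -1.224]
ft_force: [-0.0, -1.4, 1.3]
grip_width: 0.685
```

```bash
python3 k.py
```

```text
t 17.65 tcp [0.6361 0.1067 0.0953] q [-0.076  0.68  -0.274  1.882  0.298  0.619 -0.555] F [-0.03 -1.38  1.27] T [-0.122  0.157  0.576] g 0.685
toolY yaw -0.019 tilt [-1.e-04 -6.e-04 -1.e+00]
tool-frame F [-1.3 -0.   1.4] turned 1.7229874314974294
```

Request:
jog_arm(steps=[{"linear": [0,0,0],"rotation": [0.1,0,0]},{"linear": [0,0,0],"rotation": [0.1,0,0]},{"linear": [0,0,0],"rotation": [0.1,0,0]},{"linear": [0,0,0],"rotation": [0.1,0,0]},{"linear": [0,0,0],"rotation": [0.1,0,0]},{"linear": [0,0,0],"rotation": [0.02,0,0]}])

```text
time: 18.25
tcp_pos: [0.636, 0.1067, 0.0952]
eef_rot: [1.592, 0.905, -1.593]
ft_force: [-1.0, -1.3, 3.2]
grip_width: 0.691
```

```bash
python3 k.py; python3 - <<'E'
from h import *
from rig import optics
crop(optics.camera("scene")["pixels"],"pics/s17.png",190,120,300,200,7)
E
```

```text
t 18.25 tcp [0.636  0.1067 0.0952] q [-0.17   0.669 -0.13   1.889  0.145  0.593 -0.93 ] F [-1.03 -1.34  3.15] T [-0.222  0.236  0.606] g 0.691
toolY yaw -0.5371 tilt [-3.e-04 -8.e-04 -1.e+00]
tool-frame F [-3.1 -0.2  1.7] turned 2.2411127640022706
```

View pics/s17.png

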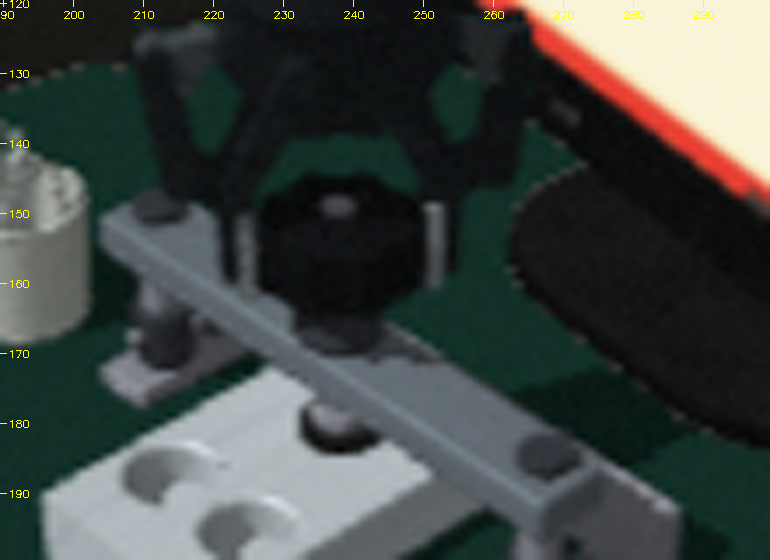

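Request:
jog_arm(steps=[{"linear": [0,0,0],"rotation": [0,0,0]},{"linear": [0,0,0],"rotation": [0,0,0]},{"linear": [0,0,0],"rotation": [0,0,0]},{"linear": [0,0,0],"rotation": [0,0,0]}], claw=0)

```text
time: 18.7
tcp_pos: [0.6363, 0.1067, 0.095]
eef_rot: [1.592, 0.906, -1.592]
ft_force: [-0.2, -0.5, -0.4]
grip_width: 1.004
```

Request:
jog_arm(steps=[{"linear": [-1.0,0,0],"rotation": [0,0,0]},{"linear": [-3.0,0,0],"rotation": [0,0,0]},{"linear": [-4.0,0,0],"rotation": [0,0,0]},{"linear": [-4.0,0,0],"rotation": [0,0,0]},{"linear": [-2.0,0,0],"rotation": [0,0,0]}])

```text
time: 19.2
tcp_pos: [0.6374, 0.1071, 0.2395]
eef_rot: [1.596, 0.905, -1.587]
ft_force: [0.2, -0.9, 0.6]
grip_width: 1.0
```

```bash
python3 k.py; python3 - <<'E'
from h import *
s,M=st()
plan([.5,-.1,.25],0,s=s)
E
```

```text
t 19.2 tcp [0.6374 0.1071 0.2395] q [-0.146  0.498 -0.161  1.778  0.101  0.869 -0.888] F [ 0.2  -0.88  0.57] T [ 0.033 -0.026  0.015] g 1.0
toolY yaw -0.5359 tilt [ 0.0046  0.0012 -1.    ]
tool-frame F [-0.6  0.6  0.7] turned 2.239938798036629
t 19.2 tcp [0.6374 0.1071 0.2395] q [-0.146  0.498 -0.161  1.778  0.101  0.869 -0.888] F [ 0.2  -0.88  0.57] T [ 0.033 -0.026  0.015] g 1.0
toolY yaw -0.5359 tilt [ 0.0046  0.0012 -1.    ]
0 [-0.19, -0.21, 4.14] 0.0
1 [-0.19, -0.2, 4.13] 0.0
2 [-0.19, -0.21, 4.14] 0.0
3 [-0.19, -0.21, 4.14] 0.0
4 [-0.18, -0.2, 4.13] 0.0
5 [-0.19, -0.21, 4.14] 0.0
end [ 0.5  -0.1   0.25] yaw -0.536
```

Request:
jog_arm(steps=[{"linear": [-0.2,-0.2,3.0],"rotation": [0,0,0]},{"linear": [-0.2,-0.2,4.1],"rotation": [0,0,0]},{"linear": [-0.2,-0.2,4.1],"rotation": [0,0,0]},{"linear": [-0.2,-0.2,4.1],"rotation": [0,0,0]},{"linear": [-0.2,-0.2,4.1],"rotation": [0,0,0]},{"linear": [0,0,3.0],"rotation": [0,0,0]},{"linear": [0,0,0],"rotation": [0,0,0]}])

```text
time: 19.9
tcp_pos: [0.5109, -0.0848, 0.246]
eef_rot: [1.594, 0.901, -1.597]
ft_force: [0.5, 0.1, 0.6]
grip_width: 0.999
```

```bash
python3 - <<'E'
from h import *
from rig import optics
s,M=st()
a=optics.camera("scene")["pixels"];crop(a,"pics/s18.png",175,130,305,230,6); cv2.imwrite("pics/sfull.png",a)
a=optics.camera("top")["pixels"];crop(a,"pics/t18.png",170,140,290,240,6); cv2.imwrite("pics/tfull.png",a)
E
```

```text
t 19.9 tcp [ 0.5109 -0.0848  0.246 ] q [ 0.173  0.338 -0.157  2.046  0.078  0.763 -0.573] F [0.48 0.12 0.63] T [0.006 0.027 0.041] g 0.999
toolY yaw -0.5416 tilt [-6.0e-04 -1.9e-03 -1.0e+00]
```

View pics/s18.png

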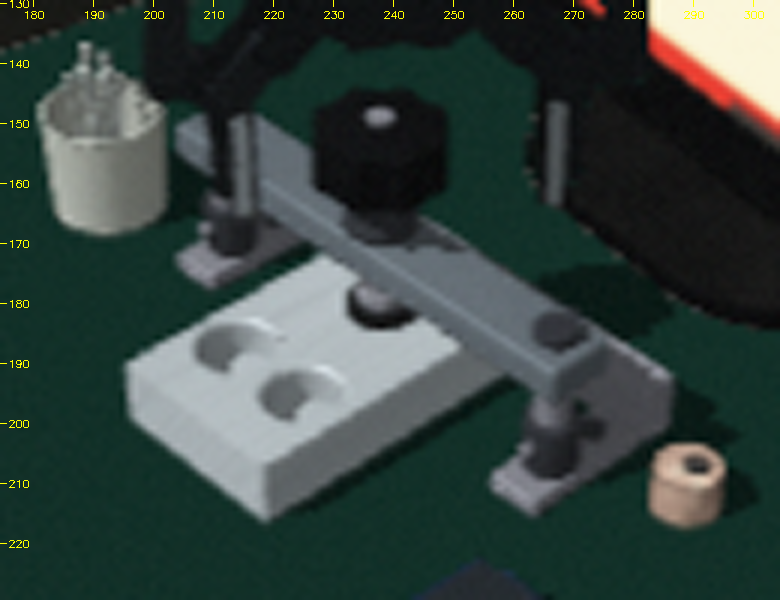

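View pics/t18.png

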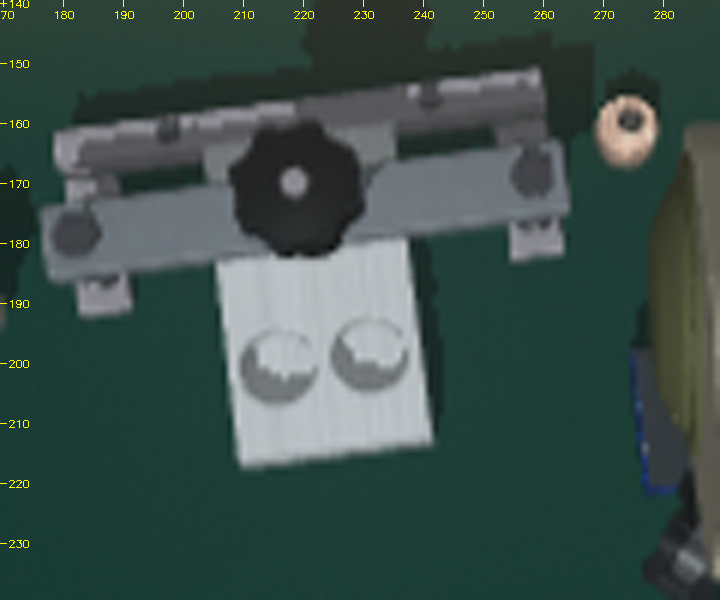

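View pics/sfull.png

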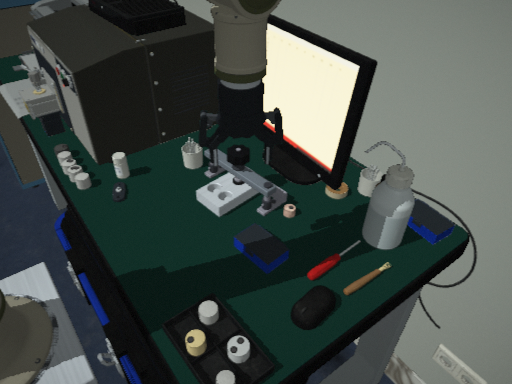

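```bash
python3 - <<'E'
import sq
from sq import *
sq.img=np.mean([optics.camera("top")["pixels"].astype(float).mean(2) for _ in range(5)],0)
for nm,a,b,sg,z,d in [("near",(209.5,217),(241,213),-1,.032,0),("left",(205.8,183),(209.5,216),1,.032,1),("right",(237.4,180),(241.3,212.5),-1,.032,1),("fence far top",(181,161.3),(259,151.2),1,.03,0)]:
    a,b=np.array(a),np.array(b)
    best=max((sg,-sg),key=lambda q:0 if q!=(-sg if nm=="left" and False else sg) else 1)
    for q in (sg,-sg):
        try: E=edge(a,b,q)
        except Exception: continue
        if np.isnan(E).any(): continue
        P=np.array([ray("top",*e,z)[:2] for e in E]); v=cv2.fitLine(P.astype(np.float32),cv2.DIST_HUBER,0,.01,.01).ravel()
        ang=np.arctan2(v[1],v[0]); ang=(ang+ (0 if d else np.pi/2)); ang=(ang+np.pi/2)%np.pi-np.pi/2
        res=((P-v[2:])@np.array([-v[1],v[0]])).std()*1e3
        print(nm,q,"yaw",ang.round(4),"rms mm",res.round(2),"mid",inF(v[2:]))
E
```

```text
near -1 yaw 0.1402 rms mm 0.45 mid [-0.1545 -0.004 ]
left -1 yaw 0.1315 rms mm 0.32 mid [-0.0996  0.0468]
right 1 yaw 0.1278 rms mm 0.33 mid [-0.1085 -0.0434]
fence far top 1 yaw 0.1356 rms mm 0.54 mid [ 0.0163 -0.0127]
fence far top -1 yaw 0.1357 rms mm 4.85 mid [ 0.0096 -0.0081]sq.py:14: RuntimeWarning: invalid value encountered in scalar divide
  gg=np.clip(g[m],0,None); k=(ks[m]*gg).sum()/gg.sum(); pts.append(c+k*n)
```

```bash
python3 - <<'E'
from rig import order
print(order.sign_off())
E
```

```text
the job is handed in; nothing more can be done
None
```

The mould is clamped against the fence, and I handed the job in at about 20 s of robot time. The verdict is not reported.

**Push:** I pushed the near end with the fingers spread as a square pusher until it stopped at about 18 N. A second push at the centre with the fingers shut, at about 17 N, did not move it any further.

**Knob:** It went stiff between 2.01 and 2.11 rad clockwise, where the torque jumped from 0.04 to 0.60 N m. I had issued one more 0.1 rad move before stopping, so the first stop was about 0.1 to 0.2 rad past the bite. I then let go, went back 1.49 rad, took a fresh grip and added 1.52 rad at a steady 0.6 N m. To allow for the overshoot I added slightly less than the full 1.57. The collar should be at about 1.6 to 1.7 rad. I did not read it directly.

**Last checks:**
- **Squareness:** the last edge fits, from the top camera, put the mould's yaw at 0.128 to 0.140 rad, against 0.132 to 0.136 for the fence.
- **Disagreement on squareness:** a rough corner fit before clamping had given 0.158 rad. I trusted the finer edge fits.
- **Flushness:** the images put the far end 1 to 4 mm short of the fence, which is near the calibration error. That it is flush rests mainly on the hard stop in both pushes.
- **Clamp:** the foot is down on the mould, and the mould did not visibly shift during clamping.
- **Surroundings:** everything else on the bench looked unmoved, and the gripper was open and clear of everything.

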